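Set the slicers' slots with a feeler and arm them

TASK

Two or three small slicers stand on the worktop; working from the robot's left to its right, set the slot of each with the feeler gauge: slide its blade well into the slot from the front (if it will not go in, do not force it but open the fence by its knob and try again), and with the blade in there bring the fence up until it just meets the blade, so that the blade still slides out with a light drag and without the fence moving. When all slots are set, press the slicers' own keys one after another from left to right, and last the start key on the pad; never press a key before its slicer is set. Finish with the feeler standing upright back on its mat, and leave the other things on the worktop alone.

Things in the scene. Friction and masses are not known exactly. Their poses are not given: they have to be found in the camera images.
- feeler_center (a point): Centre of the wooden handle block of the feeler gauge (64 long x 40 wide x 36 mm high), half-way up: 18 mm above what it stands on. x points along the blade to its tip, y across (grasp the handle across its 40 mm width), z up.
- feeler: The feeler gauge, loose, about 0.25 kg: wooden handle block with a steel blade 60 mm long, 8 mm thick (across, y) and 26 mm high out of the middle of its front end; the blade's lower edge is 8 mm above the underside of the handle, its last 4 mm are only 6 mm thick. Origin: centre of the handle's underside; axes as feeler_center.
- feeler_tip (a point): Front end of the feeler's blade, 92 mm ahead (x) of the handle's centre and 21 mm above the handle's underside. Axes as the handle's.
- mat: Flat black rubber mat, fixed, 170 (x) x 90 (y) x 4 mm high, at the robot's right: the feeler's place. Origin: centre of its underside.
- key_start (a joint): Travel of the round start key on the pad, m: 0 up, 0.006 fully down (4 N); springs back. It counts as pressed beyond 0.004.
- key_start_top (a point): Centre of the top of the start key (34 mm across, pressed straight down), which stands in the middle of a fixed grey pad, 70 x 70 x 20 mm, at the robot's left.
- slicer_left: The left slicer (may be absent), 8 kg, stays put. Origin at worktop level, x away from the robot. On a 4 mm base two upright plates (x -25 to +25 mm, 42 mm high) form a slot along x, open in front and above: fixed plate's face at y = +4 mm, fence opposite on the -y side. A 56 mm high housing begins at x = +32 mm. The blade enters along +x, the handle standing on the worktop; well in: tip past x = +13 mm.
- fence_left (a joint): Gap of the left slicer's slot in m (0 to 0.024), from fixed plate to the 12 mm thick fence (its face at y = 4 mm minus the gap). The fence slides along the slicer's y with 5 N friction and stays where left; moving it to -y opens. At the start too tight for the blade, right, or too wide.
- fence_left_knob (a point): Upright black knob on the left fence, 16 mm across, standing from 42 to 80 mm above the worktop, by which the fence is moved; this point is on its axis at 65 mm height.
- key_left (a joint): Travel of the left slicer's own round key, m: 0 up, 0.006 fully down (4 N); springs back. It counts as pressed beyond 0.004.
- key_left_top (a point): Centre of the top of the left slicer's key (26 mm across), which sits on the base at the fixed plate's side; pressed straight down.
- slicer_middle: The middle slicer (may be absent), 8 kg, stays put. Origin at worktop level, x away from the robot. On a 4 mm base two upright plates (x -25 to +25 mm, 42 mm high) form a slot along x, open in front and above: fixed plate's face at y = +4 mm, fence opposite on the -y side. A 56 mm high housing begins at x = +32 mm. The blade enters along +x, the handle standing on the worktop; well in: tip past x = +13 mm.
- fence_middle (a joint): Gap of the middle slicer's slot in m (0 to 0.024), from fixed plate to the 12 mm thick fence (its face at y = 4 mm minus the gap). The fence slides along the slicer's y with 5 N friction and stays where left; moving it to -y opens. At the start too tight for the blade, right, or too wide.
- fence_middle_knob (a point): Upright black knob on the middle fence, 16 mm across, standing from 42 to 80 mm above the worktop, by which the fence is moved; this point is on its axis at 65 mm height.
- key_middle (a joint): Travel of the middle slicer's own round key, m: 0 up, 0.006 fully down (4 N); springs back. It counts as pressed beyond 0.004.
- key_middle_top (a point): Centre of the top of the middle slicer's key (26 mm across), which sits on the base at the fixed plate's side; pressed straight down.
- slicer_right: The right slicer (may be absent), 8 kg, stays put. Origin at worktop level, x away from the robot. On a 4 mm base two upright plates (x -25 to +25 mm, 42 mm high) form a slot along x, open in front and above: fixed plate's face at y = +4 mm, fence opposite on the -y side. A 56 mm high housing begins at x = +32 mm. The blade enters along +x, the handle standing on the worktop; well in: tip past x = +13 mm.
- fence_right (a joint): Gap of the right slicer's slot in m (0 to 0.024), from fixed plate to the 12 mm thick fence (its face at y = 4 mm minus the gap). The fence slides along the slicer's y with 5 N friction and stays where left; moving it to -y opens. At the start too tight for the blade, right, or too wide.
- fence_right_knob (a point): Upright black knob on the right fence, 16 mm across, standing from 42 to 80 mm above the worktop, by which the fence is moved; this point is on its axis at 65 mm height.
- key_right (a joint): Travel of the right slicer's own round key, m: 0 up, 0.006 fully down (4 N); springs back. It counts as pressed beyond 0.004.
- key_right_top (a point): Centre of the top of the right slicer's key (26 mm across), which sits on the base at the fixed plate's side; pressed straight down.
- tin: Food tin, 75 mm across, 58 high, loose bystander: leave it where it is. Origin: centre of its underside.
- onion: Onion, 79 mm across, 85 high, loose bystander: leave it where it is. Origin: centre of its underside.
- mug: Grey-and-white mug, 82 x 114 x 97 mm, loose bystander: leave it where it is. Origin: centre of its underside.
There are look-alikes about, which are no part of the job. Leave any purple look-alike of the feeler alone.

How it is judged:
On the way, in this order (a step that is already met when the one before it is completed fails the run):
1. the feeler's blade is well in the left slicer's slot (tip 38 mm or more past the front of the plates) with the fence up to it: gap 7.2 to 10 mm (x of feeler_tip in the frame of slicer_left above 0.013 m and y of feeler_tip in the frame of slicer_left between -0.012 and 0.008 m and z of feeler_tip in the frame of slicer_left below 0.04 m and value of joint fence_left between 0.0072 and 0.01 m), for 0.2 s.
2. the feeler's blade is well in the middle slicer's slot (tip 38 mm or more past the front of the plates) with the fence up to it: gap 7.2 to 10 mm (x of feeler_tip in the frame of slicer_middle above 0.013 m and y of feeler_tip in the frame of slicer_middle between -0.012 and 0.008 m and z of feeler_tip in the frame of slicer_middle below 0.04 m and value of joint fence_middle between 0.0072 and 0.01 m), for 0.2 s.
3. the feeler's blade is well in the right slicer's slot (tip 38 mm or more past the front of the plates) with the fence up to it: gap 7.2 to 10 mm (x of feeler_tip in the frame of slicer_right above 0.013 m and y of feeler_tip in the frame of slicer_right between -0.012 and 0.008 m and z of feeler_tip in the frame of slicer_right below 0.04 m and value of joint fence_right between 0.0072 and 0.01 m), for 0.2 s.
4. the left slicer's key is pressed (over 4 mm) (value of joint key_left above 0.004 m), for 0.05 s.
5. the middle slicer's key is pressed (over 4 mm) (value of joint key_middle above 0.004 m), for 0.05 s.
6. the right slicer's key is pressed (over 4 mm) (value of joint key_right above 0.004 m), for 0.05 s.
7. the start key on the pad is pressed (over 4 mm) (value of joint key_start above 0.004 m), for 0.05 s.
At the end, for the whole second after the job is handed in: Every slicer present has a gap of 7.2 to 10 mm; all keys are up again (under 2 mm); the feeler stands upright (within 0.15 rad) and released on its mat, its handle's centre within 70 mm of the mat's centre and within 40 mm across it (value of joint fence_left between 0.0072 and 0.01 m and value of joint each of key_left, key_middle, key_right, key_start below 0.002 m and value of joint fence_middle between 0.0072 and 0.01 m and value of joint fence_right between 0.0072 and 0.01 m and horizontal distance between feeler_center and mat below 0.07 m and y of feeler_center in the frame of mat between -0.04 and 0.04 m and height (world z) of feeler_center below 0.03 m and angle between feeler_center's own z axis and vertical below 0.15 rad); the robot touches nothing.
It fails at once if a slicer's key pressed while its own slot is not set, or the start key pressed while any slot is not set (gap outside 7 to 10.5 mm) ((value of joint key_left above 0.003 m and (value of joint fence_left below 0.007 m or value of joint fence_left above 0.0105 m)) or (value of joint key_middle above 0.003 m and (value of joint fence_middle below 0.007 m or value of joint fence_middle above 0.0105 m)) or (value of joint key_right above 0.003 m and (value of joint fence_right below 0.007 m or value of joint fence_right above 0.0105 m)) or (value of joint key_start above 0.003 m and (value of joint any of fence_left, fence_middle, fence_right below 0.007 m or value of joint any of fence_left, fence_middle, fence_right above 0.0105 m))).
It fails at once if the feeler forced (more than 45 N) against a slicer (contact force between feeler and slicer_left above 45 N or contact force between feeler and slicer_middle above 45 N or contact force between feeler and slicer_right above 45 N).
It fails at once if the tin pushed more than 50 mm aside or tipped (distance of tin from where it was at the start of the episode above 0.05 m or angle between tin's own z axis and vertical above 0.6 rad).
It fails at once if the onion pushed more than 50 mm aside (distance of onion from where it was at the start of the episode above 0.05 m).
It fails at once if the mug pushed more than 50 mm aside or tipped (distance of mug from where it was at the start of the episode above 0.05 m or angle between mug's own z axis and vertical above 0.6 rad).
Of slicer_left, slicer_middle, slicer_right only 2 to 3 are there at a start; the rules pass over those that are not, and their reading is None.
At some moment in a run one of feeler may be knocked a few centimetres aside while the robot is not near it.
Once in a run the grip may slacken for a moment while it holds something.
It also fails if it takes over 210 s, if anything falls off the work surface, if the arm or the gripper's body presses on something with over 40 N, if the wrist force passes 120 N, or if a joint passes its speed limit or range.

ROBOT

A 7-joint arm with a two-finger parallel gripper is mounted at the origin on a cart in front of the work surface, level with it; the furniture and walls round the work are solid. World frame = base frame: x ahead of the robot, y to its left, z up, the work surface at z = 0. Lengths are in m, angles in rad, forces in N, time in s.
With the tool pointing down it reaches from about 0.35 to 0.9 m from the base axis. Payload 7.2 kg.
Tool frame: the origin (TCP) lies midway between the tips of the shut fingers; the grasp point (between the pads) lies 19 mm behind it; z points along the fingers, y is the line along which they close (so a half turn about z gives the same grasp; the last joint's range is limited). The gripper opens to 88 mm and grips with 3 to 60 N. Pads are 20 mm wide; open, the fingers measure 115 mm over their backs; the gripper's body (75 mm by 178 mm) begins 61 mm behind the grasp point.
Start: joints at [1.185, 0.411, -0.013, 1.596, 0.006, 1.134, -0.082], TCP at [0.195, -0.594, 0.223] pointing down, gripper open.
Joint ranges: [-2.95, 2.95], [-0.29, 1.99], [-1.47, 1.44], [0.14, 2.54], [-1.03, 4.17], [0.13, 1.85], [-2.86, 2.86]. Speed limits (rad/s): [2.39, 2.39, 3.01, 3.01, 3.14, 3.14, 3.14].

INTERFACE

Orientations are given as a rotation vector (axis times angle).
In Python, from cell import robot gives the robot as it stands.
- The arm moves only by the shell command python3 -m creep 'ROWS'. ROWS is JSON, one flat list of numbers, 7 for each row, row after row: the shift along the world's x, y, z as a fraction of full scale, then the turn, a rotation vector about the world's x, y, z as a fraction of full scale, then the closure, from 0 (fully open) to 1 (shut). In form: [x, y, z, rx, ry, rz, gripper, x, y, z, rx, ry, rz, gripper, ...]. A call has 1 to 20 rows; each row shifts and turns the commanded pose from where the row before left it; what a row does not reach is not made up. Full scale, the value 1, is 0.04 m for a shift and 30 degrees for a turn. A row lasts 1/12 s, in which the tool goes at most 41.7 mm and 7.16 degrees, less where a joint would pass 70% of its speed; a pose out of reach is approached as far as the arm can. A call with a number of a shift or a turn outside -1 to 1 is refused whole. A call with a gripper value outside its range is refused whole. The fingers move at their own pace and stop on an object; the grip force is fixed at half the most. Time passes only in rows, so rows that do not move let the fingers close. It gives the time, the measured TCP pose, the force, the opening and the grip force at its end, in the units of the state.
- robot.read_state(): the state, without advancing time (a new reading comes with each control period).
- robot.grab_frame(name): name is "scene" or "top" or "wrist"; returns the picture (400x640x3 uint8, blue, green, red); there is no depth.
- robot.camera_params(name): a dict with "mtx" (3x3 intrinsics, pixels), "k1" (the pictures are not rectified: a ray, as slopes to the right and down, at radius r is drawn at 1 + k1 r^2 times it, then the intrinsics apply), "rvec" (rotation vector, rad) and "tvec" (3), from world to camera coordinates, as OpenCV has them. Camera axes: x right, y down, z forward; pixel columns grow to the right and rows downward; lengths in m; the calibration is good to about 2 mm. A picture is of the moment at which its call begins: read the wrist's pose just before it. camera_params takes no time and is no camera call; for the wrist camera it gives the pose at the moment of the call.
- robot.sign_off(): hands the job in; it is judged then, once.
The state is a dict: "time_s": time; "joint_positions": joint angles; "qvel": joint speeds; "joint_efforts": joint torques, N m; "tool_pos": TCP position; "eef_rot": TCP orientation; "wrist_force": force on the tool from outside, world axes, zero at the start; "ft_torque": the same for the moment, N m; "width": finger opening in m; "gripper_force": force on a finger pad.
Only numpy, scipy, OpenCV 4.12 (cv2) and the standard library are available. Lean on these libraries where they do the work, as an engineer would, in place of code of your own. Each camera call takes 0.05 s, during which the arm holds its last target. There are 200 camera calls.

## Working session

There is one attempt and no reset: what is moved stays moved. The work goes in short steps, Python scripts to look and compute and a shell command to move; the robot and the scene stay as the last step left them, time stands still between calls to the robot, and variables do not carry over. Pictures are saved under pics/ and viewed, at most 14 in all, crops included, and the job is handed in when it is done.

```bash
mkdir -p pics; ls
python3 - <<'E'
from cell import robot
import cv2
s=robot.read_state();print(s)
for n in("scene","top"):
    cv2.imwrite(f"pics/{n}0.png",robot.grab_frame(n));print(n,robot.camera_params(n))
E
```

```text
pics
{'time_s': 0.0, 'joint_positions': array([ 1.1848364 ,  0.41188114, -0.01272461,  1.59700958,  0.00560348,
        1.1342798 , -0.08219786]), 'qvel': array([ 0.00069289, -0.00052328,  0.00108325, -0.00071028, -0.00025675,
        0.00124947,  0.00027294]), 'joint_efforts': array([-7.24614370e-05, -5.87963605e+01,  6.41175248e-01, -2.91076791e+01,
       -5.38899237e-02,  1.82782242e-02,  1.54830218e-04]), 'tool_pos': array([ 0.19509124, -0.59326304,  0.2218348 ]), 'eef_rot': array([-3.10053150e+00, -4.96862593e-01,  5.48210555e-04]), 'wrist_force': array([0.23964543, 0.19107466, 0.46370522]), 'ft_torque': array([-0.02612886,  0.02006292,  0.01963479]), 'gripper_force': 0.0, 'width': 0.08806638497437433}
scene {'mtx': array([[364.19519109,   0.        , 317.06313541],
       [  0.        , 364.19519109, 203.65931751],
       [  0.        ,   0.        ,   1.        ]]), 'k1': -0.048268231876523834, 'rvec': array([ 0.84984021, -2.37571944,  1.28936282]), 'tvec': array([0.3049135 , 0.28261374, 1.07912876])}
top {'mtx': array([[504.21812594,   0.        , 320.08600002],
       [  0.        , 504.21812594, 202.84508545],
       [  0.        ,   0.        ,   1.        ]]), 'k1': -0.1143328127067779, 'rvec': array([ 1.84543968, -2.31037059,  0.29813188]), 'tvec': array([-0.03116748,  0.50042286,  1.72292962])}
```

View pics/scene0.png

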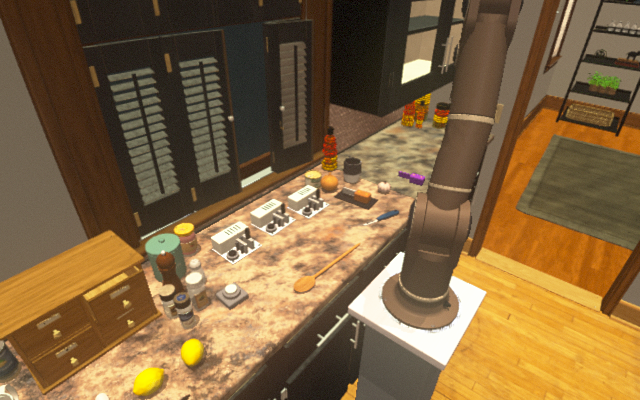

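View pics/top0.png

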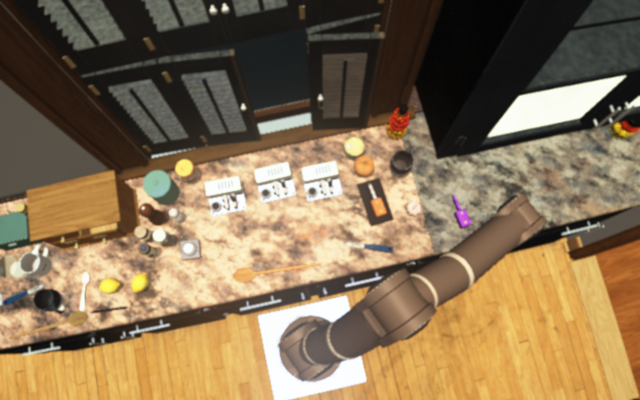

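The scene shows three slicers (top view near (225,195), (275,182), (322,181)), the orange feeler on its mat (377,200), the pad (190,247), and a purple look-alike (460,212). Next I'll zoom in on these.

```bash
cat > h.py <<'E'
import numpy as np,cv2
from cell import robot
def cam(n):
    p=robot.camera_params(n);R=cv2.Rodrigues(np.array(p["rvec"]))[0];return p,R,np.array(p["tvec"]).ravel()
def ray(n,uv,c=None):
    p,R,t=c or cam(n);K=p["mtx"]
    d=np.array([[(uv[0]-K[0,2])/K[0,0],(uv[1]-K[1,2])/K[1,1]]]).ravel();u=d.copy()
    for _ in range(20):u=d/(1+p["k1"]*(u@u))
    return -R.T@t,R.T@np.array([u[0],u[1],1])
def plane(n,uv,z,c=None):
    o,d=ray(n,uv,c);return o+d*(z-o[2])/d[2]
def proj(n,P,c=None):
    p,R,t=c or cam(n);q=R@np.array(P)+t;u=q[:2]/q[2];u=u*(1+p["k1"]*(u@u));K=p["mtx"]
    return np.array([K[0,0]*u[0]+K[0,2],K[1,1]*u[1]+K[1,2]])
def st():
    s=robot.read_state();R=cv2.Rodrigues(np.array(s["eef_rot"]))[0]
    print("t",round(s["time_s"],2),"pos",s["tool_pos"].round(4),"y-axis deg",np.degrees(np.arctan2(R[1,1],R[0,1])).round(1),"z",R[:,2].round(3),"w",round(s["width"],4),"F",s["wrist_force"].round(1),"q",s["joint_positions"].round(2));return s
E
python3 - <<'E'
from h import *
im=cv2.imread("pics/top0.png")
a=cv2.resize(im[150:270,170:430],(800,369),interpolation=cv2.INTER_CUBIC)
cv2.imwrite("pics/topz.png",a)
for uv,z in [((225,195),.02),((275,183),.02),((322,180),.02),((377,200),.03),((190,247),.025),((375,202),0)]: print(uv,plane("top",uv,z).round(3))
hsv=cv2.cvtColor(im,cv2.COLOR_BGR2HSV)
m=cv2.inRange(hsv,(5,150,120),(18,255,255));m[:, :360]=0;m[:178]=0;m[225:]=0;m[:,395:]=0
ys,xs=np.nonzero(m);print(len(xs),xs.mean(),ys.mean(),cv2.minAreaRect(np.c_[xs,ys].astype(np.float32)))
E
```

```text
(225, 195) [0.6   0.191 0.02 ]
(275, 183) [0.604 0.002 0.02 ]
(322, 180) [ 0.577 -0.169  0.02 ]
(377, 200) [ 0.455 -0.347  0.03 ]
(190, 247) [0.436 0.348 0.025]
(375, 202) [ 0.457 -0.343  0.   ]
190 378.2684210526316 206.97368421052633 ((378.2241516113281, 206.81033325195312), (18.012447357177734, 11.698805809020996), 68.19859313964844)
```

View pics/topz.png

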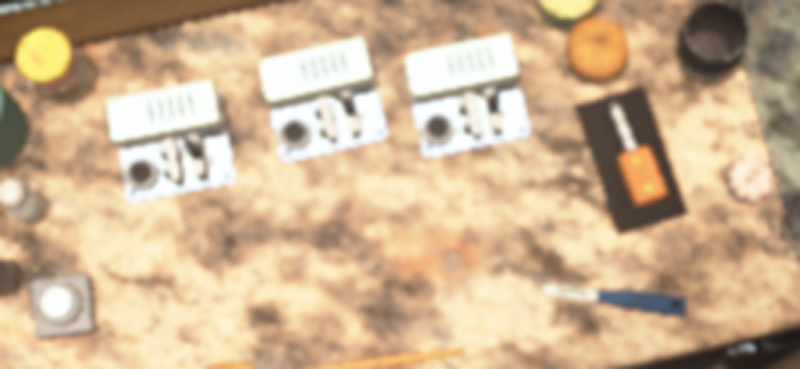

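Zoomed view: each slicer's front has a key on the left (grey disc), then the fixed plate, then the fence with its black knob. Feeler handle is at full-image (378,207), blade pointing up (tip about (369,184)). I'll compute the feeler pose and a hover pose.

Run:
```python
from h import *
f=lambda x,y:(170+x/3.077,150+y/3.075)
c=plane("top",(378.3,207),.035);t=plane("top",f(613,103),.038);print("feeler",c,t,np.degrees(np.arctan2(*(t-c)[1::-1])))
cs=np.array([plane("top",f(*p),.004) for p in[(577,103),(640,88),(685,213),(620,231)]]);print(cs.round(3),cs.mean(0))
e=cs[0]+cs[1]-cs[2]-cs[3];print("mat yaw",np.degrees(np.arctan2(e[1],e[0])))
for n,p in {"key":(57,302),"kl":(141,172),"km":(294,134),"kr":(438,127)}.items(): print(n,plane("top",f(*p),.026 if n=="key" else .02).round(4))
for a,b in[((126,203),(236,183)),((278,163),(387,141)),((422,157),(531,137))]:
    A=plane("top",f(*a),.004);B=plane("top",f(*b),.004);d=A-B;print("base front",A.round(3),B.round(3),np.linalg.norm(d).round(3),"yaw",np.degrees(np.arctan2(-d[0],d[1])).round(1))
st()
```

```text
feeler [ 0.42761217 -0.34385413  0.035     ] [ 0.52003877 -0.33312101  0.038     ] 6.623850262395332
[[ 0.539 -0.296  0.004]
 [ 0.541 -0.375  0.004]
 [ 0.378 -0.389  0.004]
 [ 0.374 -0.308  0.004]] [ 0.45815522 -0.34195846  0.004     ]
mat yaw 4.392207387214998
key [0.4322 0.3535 0.026 ]
kl [0.5666 0.2313 0.02  ]
km [0.5721 0.044  0.02  ]
kr [ 0.5424 -0.1253  0.02  ]
base front [0.538 0.258 0.004] [0.533 0.124 0.004] 0.134 yaw -2.2
base front [0.546 0.071 0.004] [ 0.544 -0.063  0.004] 0.133 yaw -1.0
base front [ 0.515 -0.099  0.004] [ 0.51  -0.232  0.004] 0.133 yaw -2.0
t 0.1 pos [ 0.1951 -0.5933  0.2219] y-axis deg -71.8 z [-0.001  0.001 -1.   ] w 0.0876 F [-0.9 -0.1 -0.5] q [ 1.18  0.41 -0.01  1.6   0.01  1.13 -0.08]
```

```bash
python3 -m creep '[0.65,0.695,0,0,0,-0.043,0,0.65,0.695,0,0,0,-0.043,0,0.65,0.695,0,0,0,-0.043,0,0.65,0.695,0,0,0,-0.043,0,0.65,0.695,0,0,0,-0.043,0,0.65,0.695,0,0,0,-0.043,0,0.65,0.695,0,0,0,-0.043,0,0.65,0.695,0,0,0,-0.043,0,0.65,0.695,0,0,0,-0.043,0,0,0,0,0,0,0,0,0,0,0,0,0,0,0]'
python3 - <<'E'
from h import *
st();im=robot.grab_frame("wrist");cv2.imwrite("pics/w1.png",im)
c=cam("wrist");print(proj("wrist",[.4276,-.3439,.04],c),-c[1].T@c[2])
E
```

```text
time_s: 1.02
tool_pos: [0.4309, -0.3411, 0.2223]
eef_rot: [-3.135, -0.189, 0.0]
wrist_force: [-0.6, -0.2, -0.5]
width: 0.088
gripper_force: 0.0
t 1.02 pos [ 0.4309 -0.3411  0.2223] y-axis deg -83.1 z [-0.     0.001 -1.   ] w 0.088 F [-0.6 -0.2 -0.5] q [ 0.69  0.29 -0.13  1.77  0.04  1.08 -0.91]
[324.76309583 188.25031521] [ 0.50043026 -0.33568124  0.38419249]
```

View pics/w1.png

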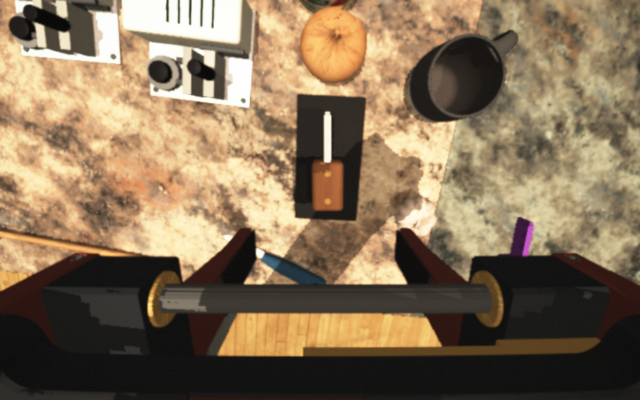

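The wrist view shows the handle around (328,186), blade tip at (327,112), onion at (334,45), mug at (455,80); the surroundings are clear for a grasp. Measure precisely by mask.

```bash
cat >> h.py <<'E'
def feeler(im,c,z=.04,show=True):
    hsv=cv2.cvtColor(im,cv2.COLOR_BGR2HSV)
    g=proj("wrist",[.43,-.343,.04],c)
    m=cv2.inRange(hsv,(3,90,60),(18,255,235));return m
E
python3 - <<'E'
from h import *
im=cv2.imread("pics/w1.png");c=cam("wrist")
h=cv2.cvtColor(im,cv2.COLOR_BGR2HSV);print(h[185,320],h[130,327],h[120,350])
m=cv2.inRange(h,(0,80,60),(20,255,255));m[:150]=0;m[218:]=0;m[:,:305]=0;m[:,350:]=0
r=cv2.minAreaRect(cv2.findNonZero(m));print(r)
P=np.array([plane("wrist",p,.04,c) for p in cv2.boxPoints(r)]);print(P.round(4),P.mean(0),[np.linalg.norm(P[i]-P[i-1]).round(4) for i in range(4)])
b=cv2.inRange(h,(0,0,130),(180,255,255));b[:100]=0;b[155:]=0;b[:,:315]=0;b[:,340:]=0
ys,xs=np.nonzero(b);Q=np.array([plane("wrist",(x,y),.038,c) for x,y in zip(xs,ys)])
print("tip x",Q[:,0].max(),"line",np.polyfit(Q[:,0],Q[:,1],1),Q.mean(0),"yaw",np.degrees(np.arctan(np.polyfit(Q[:,0],Q[:,1],1)[0])))
E
```

```text
[ 11 167 168] [ 24  19 253] [15 60 51]
((326.891357421875, 189.10829162597656), (36.10158157348633, 61.03599166870117), 7.523819446563721)
[[ 0.3866 -0.3228  0.04  ]
 [ 0.4656 -0.3249  0.04  ]
 [ 0.465  -0.3694  0.04  ]
 [ 0.3856 -0.37    0.04  ]] [ 0.42568288 -0.34675334  0.04      ] [np.float64(0.0472), np.float64(0.0791), np.float64(0.0446), np.float64(0.0794)]
tip x 0.5209776267689556 line [ 0.11957497 -0.39850574] [ 0.49517581 -0.33929511  0.038     ] yaw 6.818765590925915
```

Blade line gives feeler centre ≈ (0.430,-0.347), yaw 6.8°, which agrees with the top view. Before grasping, I'll survey the three slicers from close above.

```bash
cat > snap.py <<'E'
import sys
from h import *
s=st();c=cam("wrist");im=robot.grab_frame("wrist");n=sys.argv[1];cv2.imwrite(f"pics/{n}.png",im)
import pickle;pickle.dump((c,s["tool_pos"]),open(f"pics/{n}.pkl","wb"));print((-c[1].T@c[2]).round(3))
E
python3 -m creep '[0.2,0.855,-0.31,0,0,-0.06,0,0.2,0.855,-0.31,0,0,-0.06,0,0.2,0.855,-0.31,0,0,-0.06,0,0.2,0.855,-0.31,0,0,-0.06,0,0.2,0.855,-0.31,0,0,-0.06,0,0,0,0,0,0,0,0,0,0,0,0,0,0,0]' >/dev/null; python3 snap.py r1
python3 -m creep '[0.15,0.86,0,0,0,0,0,0.15,0.86,0,0,0,0,0,0.15,0.86,0,0,0,0,0,0.15,0.86,0,0,0,0,0,0.15,0.86,0,0,0,0,0,0,0,0,0,0,0,0,0,0,0,0,0,0,0]' >/dev/null; python3 snap.py m1
python3 -m creep '[0,0.93,0,0,0,0,0,0,0.93,0,0,0,0,0,0,0.93,0,0,0,0,0,0,0.93,0,0,0,0,0,0,0.93,0,0,0,0,0,0,0,0,0,0,0,0,0,0,0,0,0,0,0]' >/dev/null; python3 snap.py l1
python3 - <<'E'
import cv2,numpy as np
cv2.imwrite("pics/all.png",np.hstack([cv2.imread(f"pics/{n}1.png")[0:400,190:450] for n in "lmr"]))
E
```

```text
t 1.65 pos [ 0.4686 -0.172   0.16  ] y-axis deg -92.3 z [-0.002  0.    -1.   ] w 0.0878 F [-0.2 -0.1  0.8] q [ 0.42  0.28 -0.2   1.96  0.07  0.91 -1.42]
[ 0.54  -0.176  0.322]
t 2.28 pos [ 0.4999 -0.001   0.161 ] y-axis deg -92.4 z [ 0.001 -0.    -1.   ] w 0.0876 F [-0.2 -0.9 -0.3] q [ 0.15  0.28 -0.29  1.95  0.1   0.92 -1.8 ]
[ 0.571 -0.005  0.323]
t 2.92 pos [0.4999 0.1849 0.1606] y-axis deg -92.4 z [ 0. -0. -1.] w 0.0881 F [ 0.5 -1.6  0.1] q [-0.16  0.35 -0.36  1.87  0.15  0.95 -2.2 ]
[0.571 0.181 0.323]
```

View pics/all.png

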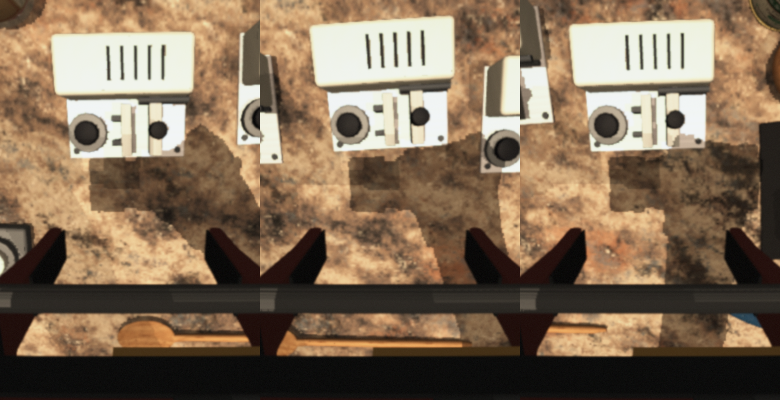

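Each slicer shows its key on the left, fixed plate, fence and knob; the gap looks wide on the left, medium in the middle and very narrow on the right. Zooming to pick edges.

Run:
```python
import cv2,numpy as np
W=[]
for n,x,y in(("l",100,88),("m",100,75),("r",105,80)):
    im=cv2.imread(f"pics/{n}1.png")[y:y+75,190+x:190+x+100];W.append(cv2.resize(im,(400,300),interpolation=cv2.INTER_CUBIC))
cv2.imwrite("pics/zoom.png",np.vstack([np.hstack(W[:2]),np.hstack([W[2],W[2]*0])]))
```

```text
(no output)
```

View pics/zoom.png

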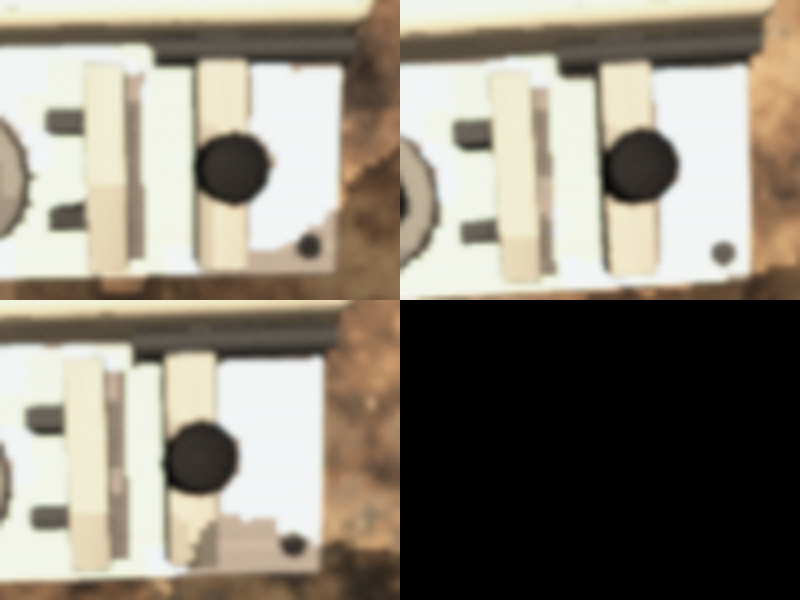

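All three gaps look wide (12 mm fence ≈ 51 zoom px; gaps ≈ 70, 68, 58 px). I'll convert the edges to positions.

Run:
```python
from h import *;import pickle
D={"l":((100,88),(0,0),[(127,65),(124,270),(197,65),(197,268),(248,65),(248,265)],(233,168)),
"m":((100,75),(400,0),[(530,75),(539,277),(601,66),(610,272),(652,66),(658,272)],(642,166)),
"r":((105,80),(0,300),[(105,360),(109,568),(166,355),(169,562),(216,355),(217,562)],(202,458))}
for n,((x,y),(zx,zy),pts,kn) in D.items():
    c,tp=pickle.load(open(f"pics/{n}1.pkl","rb"))
    f=lambda p:(190+x+(p[0]-zx+.5)/4-.5,y+(p[1]-zy+.5)/4-.5)
    P=[plane("wrist",f(p),.042,c)[:2] for p in pts];k=plane("wrist",f(kn),.08,c)[:2]
    v=np.mean([P[i]-P[i+1] for i in(0,2,4)],0);L=np.linalg.norm(v);v/=L;w=np.array([-v[1],v[0]])
    mid=[(P[i]+P[i+1])/2 for i in(0,2,4)]
    print(n,"len",L.round(4),"yaw",np.degrees(np.arctan2(v[1],v[0])).round(1),[np.degrees(np.arctan2(*(P[i]-P[i+1])[::-1])).round(1) for i in(0,2,4)],"gap",((mid[0]-mid[1])@w).round(4),"fence",((mid[1]-mid[2])@w).round(4),"knob",k.round(4),"knob to face",((mid[1]-k)@w).round(4))
    # origin: fixed face at y=+4; x center from plates
    ctr=(mid[0]@v+mid[1]@v+mid[2]@v)/3; O=v*ctr+w*(mid[0]@w-.004);print("  origin",O.round(4),"knob in frame",((k-O)@v).round(4),((k-O)@w).round(4))
```

```text
l len 0.0482 yaw -2.1 [np.float64(-3.5), np.float64(-1.7), np.float64(-1.1)] gap 0.0175 fence 0.0125 knob [0.5697 0.1616] knob to face 0.0058
  origin [0.5702 0.1809] knob in frame 0.0002 -0.0193
m len 0.0479 yaw 0.7 [np.float64(0.2), np.float64(1.0), np.float64(0.8)] gap 0.0173 fence 0.012 knob [ 0.5807 -0.0264] knob to face 0.0055
  origin [ 0.5808 -0.0076] knob in frame -0.0003 -0.0188
r len 0.0484 yaw -1.0 [np.float64(-1.4), np.float64(-0.9), np.float64(-0.8)] gap 0.0147 fence 0.0119 knob [ 0.547  -0.1929] knob to face 0.0057
  origin [ 0.5475 -0.1766] knob in frame -0.0003 -0.0164
```

Origins: left (0.570,0.181), middle (0.581,-0.008), right (0.5475,-0.177); all have plates about 48–50 mm long, a 12 mm fence and the knob at x≈0, which fits the given sizes. Gaps are about 17, 17 and 14 mm, so all are too wide. Now I'll go back to the feeler.

```bash
cat > ff.py <<'E'
# blade fit: python3 ff.py name cx cy(expected blade centre) z_underside
import sys
from h import *
n,ex,ey,zu=sys.argv[1],*map(float,sys.argv[2:5])
s=st();c=cam("wrist");im=robot.grab_frame("wrist");cv2.imwrite(f"pics/{n}.png",im)
h=cv2.cvtColor(im,cv2.COLOR_BGR2HSV)
o=cv2.inRange(h,(4,120,60),(16,255,230));k=int(22*.3/(c[1].T@-c[2])[2]*2)
u=proj("wrist",[ex,ey,zu+.036],c).astype(int);w=np.zeros_like(o);cv2.circle(w,[int(v) for v in u],90,255,-1);o&=w
q,l,stt,ce=cv2.connectedComponentsWithStats(cv2.morphologyEx(o,cv2.MORPH_OPEN,np.ones((5,5))))
i=1+np.argmax(stt[1:,4]);P=plane("wrist",ce[i],zu+.034,c);print("handle blob",stt[i],ce[i].round(1),"->",P.round(4))
E
python3 -m creep '[-0.125,-0.95,0.107,0,0,0.022,0,-0.125,-0.95,0.107,0,0,0.022,0,-0.125,-0.95,0.107,0,0,0.022,0,-0.125,-0.95,0.107,0,0,0.022,0,-0.125,-0.95,0.107,0,0,0.022,0,-0.125,-0.95,0.107,0,0,0.022,0,-0.125,-0.95,0.107,0,0,0.022,0,-0.125,-0.95,0.107,0,0,0.022,0,-0.125,-0.95,0.107,0,0,0.022,0,-0.125,-0.95,0.107,0,0,0.022,0,-0.125,-0.95,0.107,0,0,0.022,0,-0.125,-0.95,0.107,0,0,0.022,0,-0.125,-0.95,0.107,0,0,0.022,0,-0.125,-0.95,0.107,0,0,0.022,0,0,0,0,0,0,0,0,0,0,0,0,0,0,0]' >/dev/null; python3 ff.py w2 .43 -.347 .004
python3 - <<'E'
import cv2
from h import *
a=cv2.imread("pics/w1.png");b=cv2.imread("pics/w2.png")
im=b;c=cam("wrist");h=cv2.cvtColor(im,cv2.COLOR_BGR2HSV)
b=cv2.inRange(h,(0,0,130),(180,255,255));b[:100]=0;b[155:]=0;b[:,:308]=0;b[:,345:]=0
q,l,s,ce=cv2.connectedComponentsWithStats(b);i=1+np.argmax(s[1:,4]);print(s[i])
ys,xs=np.nonzero(l==i);Q=np.array([plane("wrist",(x,y),.038,c) for x,y in zip(xs,ys)])
k=np.polyfit(Q[:,0],Q[:,1],1);x=Q[:,0].max()-.0914;print("yaw",np.degrees(k[0]),"centre",x,np.polyval(k,x))
E
```

```text
t 4.3 pos [ 0.4256 -0.3513  0.2205] y-axis deg -83.7 z [-0.001 -0.001 -1.   ] w 0.0878 F [-0.1  0.7 -0.4] q [ 0.67  0.29 -0.08  1.77  0.03  1.08 -0.89]
handle blob [ 304  155   32   52 1511] [319.3 181.9] -> [ 0.4311 -0.3447  0.038 ]
[315 105   9  50 381]
yaw 6.780404462854926 centre 0.4323013652502918 -0.34166537466165503
```

```bash
python3 -m creep '[0.135,0.18,-0.65,0,0,0.016,0,0,0,-0.65,0,0,0,0,0,0,-0.65,0,0,0,0,0,0,-0.65,0,0,0,0,0,0,-0.65,0,0,0,0,0,0,-0.65,0,0,0,0,0,0,-0.65,0,0,0,0,0,0,-0.65,0,0,0,0,0,0,0,0,0,0,0,0,0,0,0,0,0,1,0,0,0,0,0,0,1,0,0,0,0,0,0,1,0,0,0,0,0,0,1,0,0,0,0,0,0,1,0,0,0,0,0,0,1,0,0,0,0,0,0,1,0,0,0,0,0,0,1]'; python3 ff.py w3 .43 -.347 .004
```

```text
time_s: 5.77
tool_pos: [0.4352, -0.3403, 0.0132]
eef_rot: [3.134, 0.2, 0.002]
wrist_force: [-0.2, -1.1, 3.3]
width: 0.0397
gripper_force: 30.0
t 5.77 pos [ 0.4352 -0.3403  0.0132] y-axis deg -82.7 z [ 0.001 -0.002 -1.   ] w 0.0397 F [-0.2 -1.1  3.3] q [ 0.64  0.56 -0.08  1.95  0.07  0.64 -0.93]
handle blob [ 288  203   75   82 5541] [325.1 245.5] -> [ 0.4461 -0.3399  0.038 ]
```

View pics/w3.png

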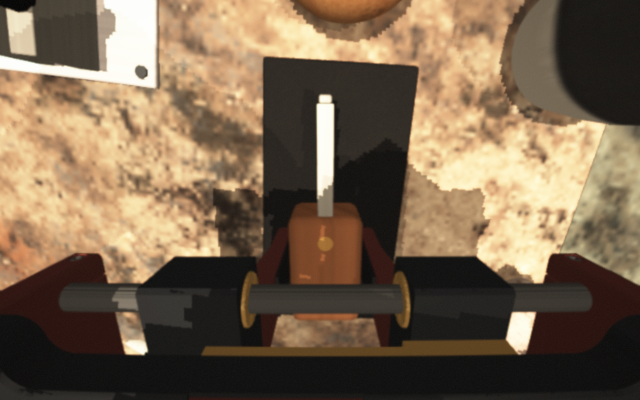

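The feeler is gripped squarely (width 39.7 mm), blade pointing straight ahead with its tip at (325,96). I'll measure the blade relative to the tool, then lift.

```bash
cat > blade.py <<'E'
# blade in tool axes while held: python3 blade.py name ; blade top z = zt
import sys
from h import *
n,zt=sys.argv[1],float(sys.argv[2])
s=st();c=cam("wrist");im=robot.grab_frame("wrist");cv2.imwrite(f"pics/{n}.png",im)
R=cv2.Rodrigues(np.array(s["eef_rot"]))[0]
for r in(110,130,150,170,190):
    g=im[r,290:360].astype(int).min(1);x=np.nonzero(g>g.max()*.75)[0]
    a=plane("wrist",(289.5+x.min(),r),zt,c);b=plane("wrist",(290.5+x.max(),r),zt,c)
    print(r,x.min()+290,x.max()+290,"tool xy mm",(R.T@((a+b)/2-s["tool_pos"])*1000).round(1)[:2],"thick",round(np.linalg.norm(a-b)*1000,1))
t=plane("wrist",(325,95),zt,c);print("tip",t.round(4),(R.T@(t-s["tool_pos"])*1000).round(1))
E
python3 blade.py b0 .038; python3 -m creep '[0,0,0.5,0,0,0,1,0,0,0.5,0,0,0,1,0,0,0.5,0,0,0,1,0,0,0.5,0,0,0,1,0,0,0,0,0,0,1]'; python3 blade.py b1 .118
```

```text
t 5.82 pos [ 0.4352 -0.3402  0.0132] y-axis deg -82.7 z [ 0.001 -0.001 -1.   ] w 0.04 F [-0.8 -2.3  4.6] q [ 0.64  0.56 -0.08  1.95  0.07  0.64 -0.93]
110 317 332 tool xy mm [79.8  0.8] thick 7.5
130 317 332 tool xy mm [70.7  0.8] thick 7.7
150 318 332 tool xy mm [61.2  1.1] thick 7.3
170 318 332 tool xy mm [51.4  1.1] thick 7.5
190 318 322 tool xy mm [41.2 -1.5] thick 2.5
tip [ 0.5211 -0.3303  0.038 ] [ 86.5   1.1 -24.7]
time_s: 6.28
tool_pos: [0.4361, -0.34, 0.0955]
eef_rot: [3.133, 0.2, 0.005]
wrist_force: [1.4, -0.3, -0.8]
width: 0.0398
gripper_force: 30.0
t 6.28 pos [ 0.4361 -0.34    0.0955] y-axis deg -82.7 z [ 0.003 -0.002 -1.   ] w 0.0398 F [ 1.4 -0.3 -0.8] q [ 0.65  0.44 -0.09  1.9   0.05  0.8  -0.92]
110 317 332 tool xy mm [80.   0.8] thick 7.7
130 317 332 tool xy mm [70.7  0.8] thick 7.8
150 318 332 tool xy mm [61.   1.1] thick 7.5
170 318 332 tool xy mm [51.1  1.1] thick 7.6
190 318 326 tool xy mm [40.7 -0.5] thick 4.6
tip [ 0.5222 -0.3299  0.118 ] [ 86.8   1.1 -22.2]
```

```bash
python3 -m creep '[0,0.935,0.2,0,0,-0.0224,1,0,0.935,0.2,0,0,-0.0224,1,0,0.935,0.2,0,0,-0.0224,1,0,0.935,0.2,0,0,-0.0224,1,0,0.935,0.075,0,0,-0.0224,1,0,0.935,0,0,0,-0.0224,1,0,0.935,0,0,0,-0.0224,1,0,0.935,0,0,0,-0.0224,1,0,0.935,0,0,0,-0.0224,1,0,0.935,0,0,0,-0.0224,1,0,0.935,0,0,0,-0.0224,1,0,0.935,0,0,0,-0.0224,1,0,0.935,0,0,0,-0.0224,1,0,0.935,0,0,0,-0.0224,1,0,0,-0.5,0,0,0,1,0,0,-0.5,0,0,0,1,0,0,-0.5,0,0,0,1,0,0,-0.5,0,0,0,1,0,0,0,0,0,0,1]'; python3 blade.py l2 .073
```

```text
time_s: 7.92
tool_pos: [0.4312, 0.183, 0.0432]
eef_rot: [3.138, -0.056, -0.012]
wrist_force: [-0.1, -0.3, -2.3]
width: 0.0398
gripper_force: 30.0
t 7.92 pos [0.4312 0.183  0.0432] y-axis deg -92.0 z [-0.008 -0.003 -1.   ] w 0.0398 F [-0.1 -0.3 -2.3] q [-0.26  0.42 -0.29  2.11  0.2   0.64 -2.3 ]
110 318 332 tool xy mm [79.6  0.9] thick 6.8
130 318 332 tool xy mm [70.9  0.9] thick 6.9
150 318 332 tool xy mm [61.8  0.9] thick 7.0
170 318 332 tool xy mm [52.4  0.9] thick 7.2
190 318 325 tool xy mm [42.6 -0.8] thick 3.9
tip [0.5174 0.1791 0.073 ] [ 86.    0.9 -30.4]
```

View pics/l2.png

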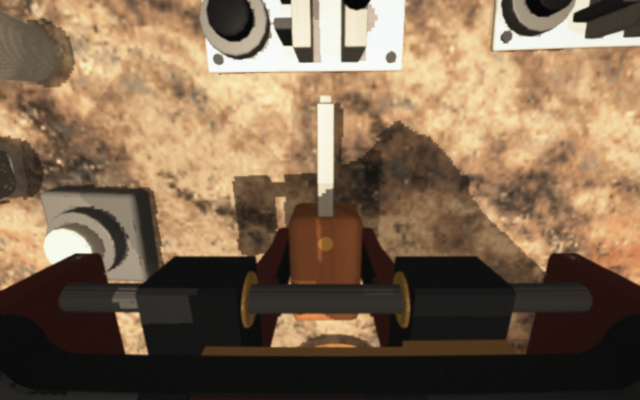

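The blade (columns 318–332) lines up with the open slot, between the fixed plate (~313) and the fence (~342). I'll lower to worktop height and slide in gently.

```bash
python3 -m creep '[0,0,-0.4,0,0,0,1,0,0,-0.3,0,0,0,1,0,0,-0.1,0,0,0,1,0.2,-0.007,0,0,0,0,1,0.2,-0.007,0,0,0,0,1,0.2,-0.007,0,0,0,0,1,0.2,-0.007,0,0,0,0,1,0.2,-0.007,0,0,0,0,1,0.2,-0.007,0,0,0,0,1,0,0,0,0,0,0,1]'; python3 -m creep '[0.1,-0.004,0,0,0,0,1,0.1,-0.004,0,0,0,0,1,0.1,-0.004,0,0,0,0,1,0.1,-0.004,0,0,0,0,1,0,0,0,0,0,0,1]'; python3 blade.py l3 .038
```

```text
time_s: 8.8
tool_pos: [0.485, 0.1825, 0.0159]
eef_rot: [-3.14, 0.059, -0.003]
wrist_force: [0.8, 1.0, -1.8]
width: 0.0399
gripper_force: 30.0
time_s: 9.22
tool_pos: [0.4996, 0.182, 0.0156]
eef_rot: [-3.141, 0.058, -0.001]
wrist_force: [1.0, -0.1, -2.6]
width: 0.0397
gripper_force: 30.0
t 9.22 pos [0.4996 0.182  0.0156] y-axis deg -92.1 z [ 0.001  0.    -1.   ] w 0.0397 F [ 1.  -0.1 -2.6] q [-0.23  0.54 -0.27  1.99  0.23  0.64 -2.26]
110 291 359 tool xy mm [80.2  1. ] thick 33.1
130 290 343 tool xy mm [70.8 -3.2] thick 26.4
150 292 358 tool xy mm [61.2  0.9] thick 33.3
170 290 359 tool xy mm [51.2  0.7] thick 35.4
190 318 332 tool xy mm [40.9  0.9] thick 7.7
tip [0.5864 0.1778 0.038 ] [ 86.9   1.  -22.3]
```

```bash
python3 -m creep '[0.04,0,-0.07,0,0,0,1,0.04,0,-0.07,0,0,0,1,0,0,0,0,0,0,1]'; python3 blade.py l4 .035|head -1
python3 - <<'E'
import cv2
im=cv2.imread("pics/l4.png")[20:220,220:430];cv2.imwrite("pics/l4z.png",cv2.resize(im,None,fx=2.8,fy=2.8))
E
```

```text
time_s: 9.52
tool_pos: [0.5018, 0.1819, 0.0094]
eef_rot: [3.141, -0.057, -0.001]
wrist_force: [0.1, 0.2, -3.2]
width: 0.0398
gripper_force: 3.0
t 9.52 pos [0.5018 0.1819 0.0094] y-axis deg -92.1 z [-0.001 -0.    -1.   ] w 0.0398 F [ 0.1  0.2 -3.2] q [-0.24  0.56 -0.26  1.98  0.23  0.63 -2.26]
```

View pics/l4z.png

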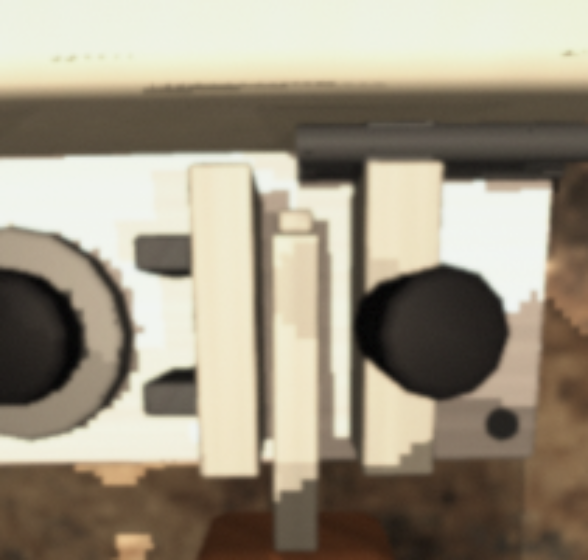

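The blade is well in: tip 42 mm past the plate fronts, gap about 17.5 mm with free space toward the fence. Release, go to the knob.

```bash
python3 -m creep '[0.05,0,0,0,0,0,1,0.05,0,0,0,0,0,1,0,0,0,0,0,0,1,0,0,0,0,0,0,0,0,0,0,0,0,0,0,0,0,0,0,0,0,0,0,0,0,0,0,0,0,0,0,0.7,0,0,0,0,0,0,0.9,0,0,0,0.3,0,0,0.9,0,0,0,0.5,0.55,-0.18,0,0,0,0,0.5,0.55,-0.18,0,0,0,0,0.5,0.55,-0.18,0,0,0,0,0.5,0,0,0,0,0,0,0.5]'; python3 blade.py l5 .034|head -1
python3 - <<'E'
import cv2
from h import *
im=cv2.imread("pics/l5.png")[100:330,190:450];cv2.imwrite("pics/l5z.png",cv2.resize(im,None,fx=2.6,fy=2.6))
c=cam("wrist");print(proj("wrist",[.5697,.1616,.08],c))
E
```

```text
time_s: 10.73
tool_pos: [0.5759, 0.1579, 0.1105]
eef_rot: [3.14, -0.063, 0.005]
wrist_force: [0.2, 0.3, -0.8]
width: 0.044
gripper_force: 0.0
t 10.73 pos [0.5759 0.1579 0.1105] y-axis deg -92.3 z [ 0.003 -0.001 -1.   ] w 0.044 F [ 0.2  0.3 -0.8] q [-0.14  0.5  -0.28  1.77  0.17  0.9  -2.11]
[320.51223633 234.177054  ]
```

View pics/l5z.png

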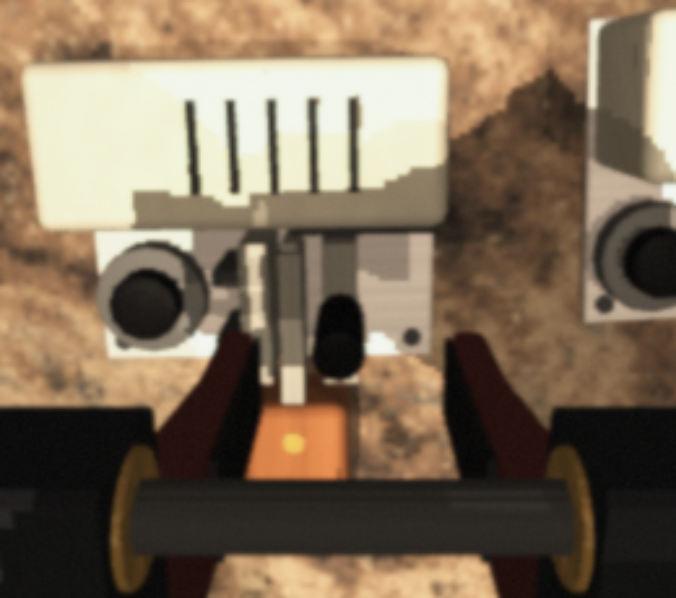

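The knob (zoom 339,360) stands between the open fingers and the blade rests in the slot. Descend, close on the knob.

```bash
python3 -m creep '[-0.15,0.05,-0.5,0,0,0,0.5,0,0,-0.5,0,0,0,0.5,0,0,-0.45,0,0,0,0.5,0,0,0,0,0,0,0.5,0,0,0,0,0,0,1,0,0,0,0,0,0,1,0,0,0,0,0,0,1,0,0,0,0,0,0,1,0,0,0,0,0,0,1,0,0,0,0,0,0,1]'; python3 -m creep '[0,0.05,0,0,0,0,1,0,0.05,0,0,0,0,1,0,0.05,0,0,0,0,1,0,0.05,0,0,0,0,1,0,0,0,0,0,0,1]'
```

```text
time_s: 11.62
tool_pos: [0.5664, 0.1624, 0.0529]
eef_rot: [-3.141, 0.058, -0.002]
wrist_force: [-0.9, -0.5, 5.2]
width: 0.0155
gripper_force: 30.0
time_s: 12.03
tool_pos: [0.5666, 0.1692, 0.053]
eef_rot: [3.14, -0.059, 0.002]
wrist_force: [-1.4, -3.4, 8.0]
width: 0.0154
gripper_force: 30.0
```

```bash
python3 -m creep '[0,0.025,0,0,0,0,1,0,0,0,0,0,0,1]'|grep -E "pos|wrist"; python3 -m creep '[0,0.025,0,0,0,0,1,0,0,0,0,0,0,1]'|grep -E "pos|wrist";python3 -m creep '[0,0.0125,0,0,0,0,1,0,0,0,0,0,0,1]'|grep -E "pos|wrist"
```

```text
tool_pos: [0.5666, 0.1699, 0.053]
wrist_force: [-1.7, -4.3, 8.3]
tool_pos: [0.5667, 0.1707, 0.053]
wrist_force: [-0.1, -4.6, 7.4]
tool_pos: [0.5667, 0.1711, 0.053]
wrist_force: [-1.4, -6.1, 7.9]
```

```bash
for i in 1; do python3 -m creep '[0,0.0125,0,0,0,0,1,0,0,0,0,0,0,1]'|grep -E "pos|wrist"; python3 -m creep '[0,0.0125,0,0,0,0,1,0,0,0,0,0,0,1]'|grep -E "pos|wrist";python3 -m creep '[0,0.0125,0,0,0,0,1,0,0,0,0,0,0,1]'|grep -E "pos|wrist"; done; python3 snap.py l6
python3 - <<'E'
import cv2
im=cv2.imread("pics/l6.png")[130:270,230:400];cv2.imwrite("pics/l6z.png",cv2.resize(im,None,fx=4,fy=4,interpolation=cv2.INTER_CUBIC))
E
```

```text
tool_pos: [0.5667, 0.1715, 0.0529]
wrist_force: [-0.5, -5.4, 7.3]
tool_pos: [0.5667, 0.1715, 0.053]
wrist_force: [-2.1, -6.3, 7.9]
tool_pos: [0.5667, 0.1716, 0.053]
wrist_force: [-2.2, -7.2, 9.5]
t 13.03 pos [0.5667 0.1716 0.053 ] y-axis deg -92.2 z [ 0.001 -0.003 -1.   ] w 0.0156 F [-2.2 -7.2  9.5] q [-0.18  0.56 -0.27  1.82  0.21  0.79 -2.16]
[0.638 0.168 0.215]
```

View pics/l6z.png

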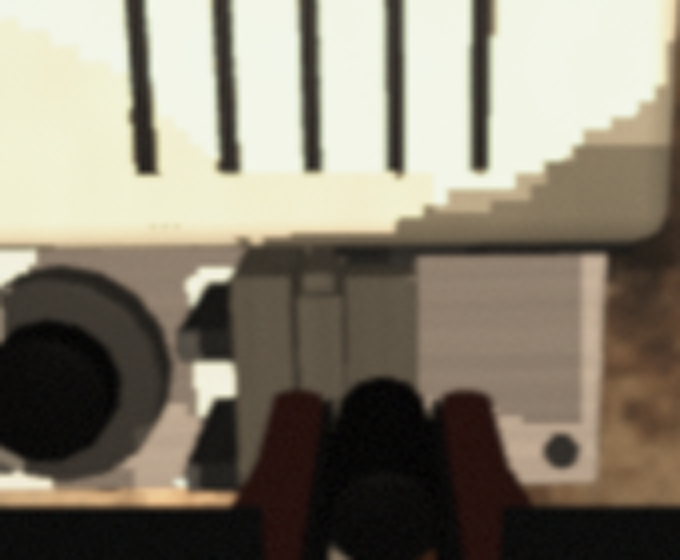

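The fence has closed on the blade (zoom: blade 298–343, fence edge 347, fixed face 297) and the tool has stopped advancing. Back off about half a millimetre for light drag.

```bash
python3 -m creep '[0,-0.015,0,0,0,0,1,0,0,0,0,0,0,1]'|grep -E "pos|wrist"; python3 -m creep '[0,-0.0125,0,0,0,0,1,0,0,0,0,0,0,1]'|grep -E "pos|wrist"
```

```text
tool_pos: [0.5667, 0.1716, 0.053]
wrist_force: [-0.9, -6.6, 8.0]
tool_pos: [0.5666, 0.1716, 0.053]
wrist_force: [-1.4, -4.9, 7.4]
```

```bash
for i in 1; do python3 -m creep '[0,-0.025,0,0,0,0,1,0,0,0,0,0,0,1]'|grep -E "pos|wrist"; python3 -m creep '[0,-0.025,0,0,0,0,1,0,0,0,0,0,0,1]'|grep -E "pos|wrist"; done
```

```text
tool_pos: [0.5666, 0.1716, 0.053]
wrist_force: [-1.1, -3.0, 6.3]
tool_pos: [0.5667, 0.1715, 0.053]
wrist_force: [0.6, -1.2, 5.5]
```

```bash
cat > hand.py <<'E'
# held-off feeler on worktop: lateral edges of the handle's top (z=.036) -> centre line
import sys
from h import *
n=sys.argv[1];s=st();c=cam("wrist");im=robot.grab_frame("wrist");cv2.imwrite(f"pics/{n}.png",im)
h=cv2.cvtColor(im,cv2.COLOR_BGR2HSV);m=cv2.inRange(h,(4,110,50),(16,255,255));m[:,:220]=0;m[:,430:]=0;m[275:]=0
m=cv2.morphologyEx(m,cv2.MORPH_OPEN,np.ones((5,5)));q,l,S,ce=cv2.connectedComponentsWithStats(m);i=1+np.argmax(S[1:,4]);l=l==i;print("blob",S[i])
for r in range(S[i][1]+6,min(S[i][1]+S[i][3],272),10):
    x=np.nonzero(l[r])[0];a=plane("wrist",(x.min()-.5,r),.036,c);b=plane("wrist",(x.max()+.5,r),.036,c);print(r,x.min(),x.max(),((a+b)/2).round(4),"w",np.linalg.norm(a-b).round(4))
r=S[i][1];x=np.nonzero(l[r+3])[0].mean();print("front edge",plane("wrist",(x,r),.036,c).round(4))
E
python3 -m creep '[0,0,0,0,0,0,0.5,0,0,0,0,0,0,0.5,0,0,0,0,0,0,0.5,0,0,0.5,0,0,0,0.4,0,0,0.6,0,0,0,0,0,0,0.6,0,0,0,0,-0.5,0.11,0.5,0,0,0,0,-0.5,0.11,0.5,0,0,0,0,-0.5,0.1,0,0,0,0,0,0,0,0,0,0,0,0]'; python3 hand.py l7
```

```text
time_s: 14.58
tool_pos: [0.503, 0.1856, 0.1612]
eef_rot: [-3.141, 0.053, -0.0]
wrist_force: [-0.1, 0.7, -0.5]
width: 0.0781
gripper_force: 0.0
t 14.58 pos [0.503  0.1856 0.1612] y-axis deg -91.9 z [ 0.     0.001 -1.   ] w 0.0781 F [-0.1  0.7 -0.5] q [-0.18  0.35 -0.33  1.87  0.13  0.95 -2.17]
blob [  274    22   156   209 10296]
28 405 429 [0.6625 0.0939 0.036 ] w 0.0233
38 394 429 [0.6542 0.0987 0.036 ] w 0.0338
48 403 429 [0.6455 0.0941 0.036 ] w 0.0255
58 387 428 [0.6371 0.1018 0.036 ] w 0.04
68 387 413 [0.6284 0.1087 0.036 ] w 0.0259
78 387 424 [0.6194 0.1032 0.036 ] w 0.0367
88 387 428 [0.6102 0.1009 0.036 ] w 0.041
98 385 427 [0.6011 0.102  0.036 ] w 0.0423
108 405 427 [0.5914 0.0918 0.036 ] w 0.0228
118 404 422 [0.582  0.0944 0.036 ] w 0.019
128 378 417 [0.5728 0.1095 0.036 ] w 0.0403
138 377 408 [0.5631 0.1143 0.036 ] w 0.0325
148 377 418 [0.553  0.1089 0.036 ] w 0.043
158 390 420 [0.5426 0.1009 0.036 ] w 0.0321
168 303 406 [0.534 0.153 0.036] w 0.1081
178 291 396 [0.5239 0.1646 0.036 ] w 0.1112
188 287 409 [0.513 0.16  0.036] w 0.1303
198 274 429 [0.502  0.1563 0.036 ] w 0.167
208 285 429 [0.4906 0.1505 0.036 ] w 0.1567
218 305 347 [0.4805 0.1844 0.036 ] w 0.0468
228 322 330 [0.4689 0.1848 0.036 ] w 0.0099
front edge [0.6675 0.095  0.036 ]
```

```bash
sed -i 's/(4,110,50),(16,255,255)/(5,175,60),(14,255,255)/' hand.py; python3 hand.py l8
python3 - <<'E'
import cv2
im=cv2.imread("pics/l8.png")[80:280,200:450];cv2.imwrite("pics/l8z.png",cv2.resize(im,None,fx=3,fy=3,interpolation=cv2.INTER_CUBIC))
E
```

```text
t 14.63 pos [0.5046 0.1847 0.1606] y-axis deg -92.0 z [ 0.001  0.    -1.   ] w 0.0829 F [-0.1  0.1 -0.5] q [-0.18  0.35 -0.32  1.86  0.14  0.95 -2.17]Traceback (most recent call last):
  File "hand.py", line 6, in <module>
    m=cv2.morphologyEx(m,cv2.MORPH_OPEN,np.ones((5,5)));q,l,S,ce=cv2.connectedComponentsWithStats(m);i=1+np.argmax(S[1:,4]);l=l==i;print("blob",S[i])
                                                                                                         ~~~~~~~~~^^^^^^^^^
    return _wrapfunc(a, 'argmax', axis=axis, out=out, **kwds)
    return bound(*args, **kwds)
ValueError: attempt to get argmax of an empty sequence
```

View pics/l8z.png

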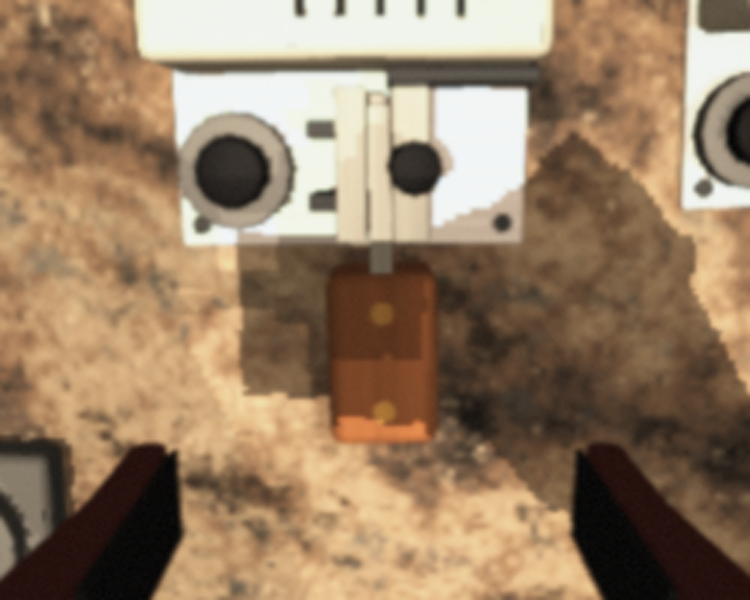

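The gap now measures about 8.3 mm, the blade sits flush, and the handle centre (between brass dots) is at pixel (327.5,200.7).

Run:
```python
from h import *
c=cam("wrist");f=lambda x,y:(200+(x-1)/3,80+(y-1)/3)
for p in[(381,314),(384,411),(382.5,362.5),(379,100),(381,240)]: print(p,plane("wrist",f(*p),.036,c).round(4))
h=cv2.cvtColor(cv2.imread("pics/l8.png"),cv2.COLOR_BGR2HSV)
for p in[(350,300),(410,300),(350,385),(410,390),(350,428),(270,330),(500,350),(250,500)]: u,v=f(*p);print(p,h[int(v),int(u)])
```

```text
(381, 314) [0.5205 0.1809 0.036 ]
(384, 411) [0.4849 0.1811 0.036 ]
(382.5, 362.5) [0.503 0.181 0.036]
(379, 100) [0.5921 0.1791 0.036 ]
(381, 240) [0.5463 0.18   0.036 ]
(350, 300) [ 10 173  90]
(410, 300) [ 11 173  99]
(350, 385) [ 11 171 125]
(410, 390) [ 11 175 130]
(350, 428) [ 12 167 223]
(270, 330) [ 14 124 107]
(500, 350) [ 14 102  55]
(250, 500) [ 14 120 115]
```

```bash
sed -i 's/(5,175,60),(14,255,255)/(7,150,60),(13,200,255)/' hand.py; python3 -m creep '[-0.03,-0.06,-0.9,0,0,0,0,0,0,-0.9,0,0,0,0,0,0,-0.9,0,0,0,0,0,0,-0.9,0,0,0,0,0,0,-0.15,0,0,0,0,0,0,0,0,0,0,0]'|grep -E "pos|wrist"; python3 -m creep '[0,0,0,0,0,0,1,0,0,0,0,0,0,1,0,0,0,0,0,0,1,0,0,0,0,0,0,1,0,0,0,0,0,0,1,0,0,0,0,0,0,1]';python3 -m creep '[-0.1,0.003,0,0,0,0,1,-0.2,0.006,0,0,0,0,1,-0.2,0.006,0,0,0,0,1,0,0,0,0,0,0,1]'
```

```text
tool_pos: [0.5032, 0.1806, 0.0073]
wrist_force: [-1.0, 0.3, 0.2]
time_s: 15.68
tool_pos: [0.5052, 0.1818, 0.0108]
eef_rot: [-3.141, 0.057, -0.002]
wrist_force: [0.7, -0.1, 0.1]
width: 0.0511
gripper_force: 0.0
time_s: 16.02
tool_pos: [0.4833, 0.1826, 0.0103]
eef_rot: [-3.141, 0.056, 0.0]
wrist_force: [-2.9, 1.0, 7.0]
width: 0.04
gripper_force: 29.7
```

```bash
python3 -m creep '[-0.45,0.015,0,0,0,0,1,-0.45,0.015,0,0,0,0,1,-0.45,0.015,0,0,0,0,1,0,0,0.75,0,0,0,1,0,0,0.75,0,0,0,1,0,0,0.75,0,0,0,1,0,0,0.75,0,0,0,1,0.07,-0.98,0,0,0,0.018,1,0.07,-0.98,0,0,0,0.018,1,0.07,-0.98,0,0,0,0.018,1,0.07,-0.98,0,0,0,0.018,1,0.07,-0.98,0,0,0,0.018,1,0,0,-0.7,0,0,0,1,0,0,-0.7,0,0,0,1,0,0,-0.7,0,0,0,1,0,0,0,0,0,0,1]'; python3 blade.py m2 .073
python3 - <<'E'
from h import *
im=cv2.imread("pics/m2.png");c=cam("wrist")
g=im[:230,315:335].min(2).mean(1).astype(int);print("tip profile",[(r,int(g[r])) for r in range(70,120,4)])
for r in(20,30,40): print(r,im[r,280:400].min(1)[::2])
E
```

```text
time_s: 17.35
tool_pos: [0.4402, -0.0123, 0.0418]
eef_rot: [3.141, 0.016, -0.015]
wrist_force: [-0.1, -1.2, -1.9]
width: 0.0401
gripper_force: 29.7
t 17.35 pos [ 0.4402 -0.0123  0.0418] y-axis deg -89.4 z [-0.009 -0.    -1.   ] w 0.0401 F [-0.1 -1.2 -1.9] q [ 0.1   0.39 -0.22  2.18  0.15  0.6  -1.79]
110 314 328 tool xy mm [79.5 -0.8] thick 6.7
130 314 329 tool xy mm [70.8 -0.6] thick 7.3
150 315 329 tool xy mm [61.9 -0.4] thick 6.9
170 316 330 tool xy mm [52.5  0. ] thick 7.1
190 316 330 tool xy mm [42.9  0. ] thick 7.2
tip [ 0.5263 -0.0124  0.073 ] [ 85.8   1.  -32. ]
tip profile [(70, 93), (74, 115), (78, 139), (82, 118), (86, 175), (90, 166), (94, 164), (98, 166), (102, 168), (106, 167), (110, 167), (114, 167), (118, 169)]
20 [ 80  83  84  81  73 101 189 193 191 192 195 194 192 193 181  74  83 140
 143 153 210 218 217 218 219 219 218 218 217 207  81  82 173 187 186 190
 189 185 183 182 181 180 172 146 146 146 178 184 229 236 236 235 235 236
 236 236 235 235 235 235]
30 [ 16  20  17  16  18  50 177 196 195 196 197 197 196 196 187  90  82 143
 148 163 234 238 226 222 223 223 223 223 223 212  83  86 176 188 190 194
 192 188 185 183 183 181 167 221 238 238 238 238 238 238 237 238 238 237
 237 238 238 238 237 237]
40 [216  87  21  20  19  33 162 198 195 197 199 196 195 197 191 106  74 144
 149 163 235 234 225 225 224 224 224 224 224 214  86  89 175 186 188 191
 188 185 181 177 175 175 171 231 239 239 239 239 239 239 239 239 239 238
 239 238 239 238 238 238]
```

```bash
python3 -m creep '[0,0.025,-0.4,0,0,-0.06,1,0,0,-0.3,0,0,0,1,0,0,-0.1,0,0,0,1,0.2,0.002,0,0,0,0,1,0.2,0.002,0,0,0,0,1,0.2,0.002,0,0,0,0,1,0.2,0.002,0,0,0,0,1,0.2,0.002,0,0,0,0,1,0.2,0.002,0,0,0,0,1,0,0,0,0,0,0,1]'; python3 -m creep '[0.1,0.001,-0.03,0,0,0,1,0.1,0.001,-0.03,0,0,0,1,0.1,0.001,-0.03,0,0,0,1,0.1,0.001,-0.03,0,0,0,1,0.05,0,-0.02,0,0,0,1,0,0,0,0,0,0,1]'; python3 blade.py m3 .035
python3 - <<'E'
from h import *
im=cv2.imread("pics/m3.png")
for r in range(80,180,10): print(r,im[r,280:370].min(1)[::2])
E
```

```text
time_s: 18.23
tool_pos: [0.495, -0.0103, 0.0143]
eef_rot: [-3.141, 0.033, -0.003]
wrist_force: [0.9, -0.4, -1.8]
width: 0.0398
gripper_force: 29.7
time_s: 18.73
tool_pos: [0.5067, -0.0103, 0.009]
eef_rot: [3.14, -0.031, -0.012]
wrist_force: [-16.9, 1.5, 26.0]
width: 0.0395
gripper_force: 30.0
t 18.73 pos [ 0.5067 -0.0103  0.009 ] y-axis deg -91.1 z [-0.008 -0.001 -1.   ] w 0.0395 F [-16.9   1.5  26. ] q [ 0.07  0.52 -0.19  2.05  0.17  0.6  -1.82]
110 290 331 tool xy mm [79.9 -5.8] thick 19.5
130 290 338 tool xy mm [70.9 -4.3] thick 23.2
150 290 359 tool xy mm [61.5  0.7] thick 33.8
170 290 359 tool xy mm [51.8  0.7] thick 34.4
190 318 330 tool xy mm [41.8  0.4] thick 6.5
tip [ 0.5933 -0.0129  0.035 ] [ 86.5   0.9 -26.6]
80 [176 195 199 198 199 204 206 206 205 207 208 153  52  48  92 106 110 139
 178 175 180 185 183 177 169 159 211 217 214 139  48 108 189 201 200 199
 202 199 197 197 197 199 197 193 186]
90 [199 183 200 199 199 202 207 207 205 206 209 186  69  46  80 108 107 107
 164 214 213 212 205 203 205 205 165 174 220 164  49  92 183 200 199 200
 202 200 197 197 196 199 197 195 1
[... 807 characters left out ...]
2 197 121  44  68 105 110
 140 207 208 208 202 201 203 203 159 107 110 163 105  53 140 194 184 149
  79  22  18  28  28  31  33  30  32]
150 [ 87  82  87 175 201 201 200 202 203 202 201 202 201 144  52  53 101 109
 129 201 208 206 203 201 203 202 158 105 108 166 122  49 128 194 194 194
 198 197 193 192 192 191 191 189 179]
160 [218 219 217 180 199 202 200 200 201 201 200 200 201 177  70  45  88 108
 123 199 205 202 202 198 199 200 157 108 112 172 150  47 116 191 193 193
 197 198 192 190 189 189 188 187 179]
170 [224 224 223 202 188 200 200 200 201 199 201 198 198 185  93  97 209 220
 200 198 203 202 199 198 199 199 153 102 105 162 197 111 113 190 192 192
 196 197 193 189 188 185 185 185 170]
```

Blade is in with space both sides (blade 318–332, fixed edge ~306, fence ~341); the force is only the handle pressing the worktop. Ease up, release, and go to the knob.

```bash
python3 -m creep '[0,0,0.04,0,0,0,1,0,0,0,0,0,0,1,0,0,0,0,0,0,0,0,0,0,0,0,0,0,0,0,0,0,0,0,0,0,0,0,0,0,0,0,0,0,0.7,0,0,0,0,0,0,0.9,0,0,0,0.3,0,0,0.9,0,0,0,0.5,0.59,-0.15,0,0,0,0.02,0.5,0.59,-0.15,0,0,0,0.02,0.5,0.59,-0.15,0,0,0,0.02,0.5,0,0,0,0,0,0,0.5,0,0,0,0,0,0,0.5]';python3 snap.py m4
python3 - <<'E'
from h import *
im=cv2.imread("pics/m4.png");g=im.max(2)
for r in range(200,250,6): print(r,g[r,290:350:2])
c=cam("wrist");print(proj("wrist",[.5807,-.0264,.08],c))
E
```

```text
time_s: 19.95
tool_pos: [0.5819, -0.0286, 0.1095]
eef_rot: [-3.141, -0.015, 0.001]
wrist_force: [-0.9, -0.5, -0.2]
width: 0.0443
gripper_force: 0.0
t 19.95 pos [ 0.5819 -0.0286  0.1095] y-axis deg -89.4 z [-0.  0. -1.] w 0.0443 F [-0.9 -0.5 -0.2] q [ 0.13  0.47 -0.21  1.81  0.13  0.88 -1.71]
[ 0.653 -0.029  0.271]
200 [181  98  89  55  67 136 110  99  96  97  83 120 130  95  94  95  95  95
  96 118 184 173 151 150 149 150 150 150 150 156]
206 [179  99  92  58  60 121 109  97  96  97  83 122 125  94  87  75  63  77
  89 121 187 194 195 194 191 194 192 191 191 192]
212 [184 101  91  56  56 114 107  97  94  97  87 115  50   5   9   5   8   8
   9  14 125 193 195 194 194 193 193 193 193 193]
218 [230 132  93  61  59 104 105  96  98 121 101  72  11   4   9  10   9   8
   5   7  52 178 190 190 192 191 192 191 191 191]
224 [230 152 129  87  60 104 130 132 130 134 104  21  10  14  17  15  17  15
  13  13  26 147 195 195 195 196 197 196 159  61]
230 [ 94 129 127 101  94 211 155 132 129 131  96  18  11   9  12  11  11  11
  13  14  31 187 238 227 195 179 176 174 174 172]
236 [ 83 126 128 100  70  78 114 130 128 130  94  50  27  13  12  11  14  10
  12  64 170 212 220 219 218 209 137 107 109 108]
242 [ 73  88  81  71  58  77 188 217 214 212 129  59  57  65  69  72  73  76
  81 117 185 201 207 216 219 215 177 116 120 121]
248 [ 53 103 107 105 105 112 157 180 191 188 131  99 101 102 100  96  82  64
  69 112 180 175 195 212 215 216 212 175 116 115]
[321.31571642 229.43571932]
```

```bash
python3 -m creep '[-0.05,0.02,-0.5,0,0,0,0.5,0,0,-0.5,0,0,0,0.5,0,0,-0.4,0,0,0,0.5,0,0,0,0,0,0,0.5,0,0,0,0,0,0,1,0,0,0,0,0,0,1,0,0,0,0,0,0,1,0,0,0,0,0,0,1,0,0,0,0,0,0,1,0,0,0,0,0,0,1,0,0,0,0,0,0,1]'; python3 -m creep '[0,0.05,0,0,0,0,1,0,0.05,0,0,0,0,1,0,0.05,0,0,0,0,1,0,0.025,0,0,0,0,1,0,0,0,0,0,0,1]'; python3 -m creep '[0,0.025,0,0,0,0,1,0,0,0,0,0,0,1]'|grep -E "pos|wrist"
```

```text
time_s: 20.92
tool_pos: [0.5801, -0.0268, 0.055]
eef_rot: [-3.141, -0.017, -0.002]
wrist_force: [-1.3, 3.0, 6.3]
width: 0.0156
gripper_force: 30.0
time_s: 21.33
tool_pos: [0.58, -0.0225, 0.055]
eef_rot: [3.139, 0.015, 0.002]
wrist_force: [-1.8, -3.8, 7.6]
width: 0.0155
gripper_force: 30.0
tool_pos: [0.58, -0.0217, 0.055]
wrist_force: [-0.7, -4.2, 7.4]
```

```bash
for i in 1; do python3 -m creep '[0,0.025,0,0,0,0,1,0,0.025,0,0,0,0,1,0,0,0,0,0,0,1]'|grep -E "pos|wrist"; python3 -m creep '[0,0.025,0,0,0,0,1,0,0,0,0,0,0,1]'|grep -E "pos|wrist"; python3 -m creep '[0,0.025,0,0,0,0,1,0,0,0,0,0,0,1]'|grep -E "pos|wrist"; python3 -m creep '[0,0.0125,0,0,0,0,1,0,0,0,0,0,0,1]'|grep -E "pos|wrist"; python3 -m creep '[0,0.0125,0,0,0,0,1,0,0,0,0,0,0,1]'|grep -E "pos|wrist"; done
```

```text
tool_pos: [0.58, -0.0198, 0.055]
wrist_force: [-1.5, -4.3, 7.4]
tool_pos: [0.5799, -0.0189, 0.055]
wrist_force: [-1.8, -4.8, 6.7]
tool_pos: [0.5799, -0.018, 0.055]
wrist_force: [-1.8, -5.0, 6.8]
tool_pos: [0.5799, -0.0176, 0.055]
wrist_force: [-1.5, -5.9, 7.5]
tool_pos: [0.58, -0.0176, 0.055]
wrist_force: [-1.5, -5.5, 7.9]
```

```bash
for i in 1; do python3 -m creep '[0,0.0125,0,0,0,0,1,0,0,0,0,0,0,1]'|grep -E "pos|wrist"; python3 -m creep '[0,0.0125,0,0,0,0,1,0,0,0,0,0,0,1]'|grep -E "pos|wrist"; python3 -m creep '[0,0.0125,0,0,0,0,1,0,0,0,0,0,0,1]'|grep -E "pos|wrist";  done
python3 - <<'E'
from h import *
im=robot.grab_frame("wrist");cv2.imwrite("pics/m6.png",im);g=im.max(2)
l6=cv2.imread("pics/l6.png").max(2)
for r in(205,215,225): print(r,g[r,286:340]);print("  left slicer then",l6[r,286:340])
E
```

```text
tool_pos: [0.58, -0.0174, 0.055]
wrist_force: [-1.5, -7.0, 7.0]
tool_pos: [0.5799, -0.017, 0.055]
wrist_force: [-1.2, -7.5, 7.1]
tool_pos: [0.5799, -0.0167, 0.055]
wrist_force: [-1.7, -7.7, 8.4]
205 [ 25  30  50  77  92  93  92  93  94  95  95  96  94  94  96  96  91  77
  67  77  88  90  89  88  87  85  86  88  86  80  76  88  92  93  91  94
  96  94  94  94  93  95  96  96  95  96  96 102 122 140 146 147 147 145]
  left slicer then [ 34  61  87  94  94  90  94  95  97  95  97  97  94  96  95  91  77  68
  80  93  95  94  93  92  93  93  93  95  92  79  78  88  93  93  92  94
  94  96  93  94  92  93  94  97  95  96  95 100 116 138 143 142 144 142]
215 [ 35  37  43  65  86  92  93  93  94  94  96  94  96  95  96  95  94  83
  71  78  93  98  96  96  93  92  92  96  94  88  82  88  91  91  92  93
  93  94  93  93  93  94  96  96  94  95  97 102 124 143 149 148 147 148]
  left slicer then [ 39  48  69  89  93  93  92  92  96  95  94  96  96  95  96  93  81  67
  73  91  98  97  95  94  94  94  93  95  92  81  75  85  90  91  93  93
  94  94  93  93  93  94  95  94  95  95  96  98 118 139 146 146 147 147]
225 [242 241 238 213 144 100  93  92  92  92  94  95  95  93  95  94  95  89
  77  79  93  98  97  96  94  94  93  96  94  95  93  91  92  90  90  90
  91  86  84  82  83  85  89  90  92  90  93  99 124 150 157 155 157 158]
  left slicer then [241 238 210 134  96  95  92  94  93  96  94  94  94  95  95  96  89  77
  69  83  94  96  96  95  93  92  93  95  93  87  84  83  78  63  50  40
  33  25  17  13  15  18  28  38  46  55  72  91 117 139 143 143 144 144]
```

```bash
python3 -m creep '[0,-0.04,0,0,0,0,1,0,-0.035,0,0,0,0,1,0,0,0,0,0,0,1]'|grep -E "pos|wrist"; python3 -m creep '[0,0,0,0,0,0,0.5,0,0,0,0,0,0,0.5,0,0,0,0,0,0,0.5,0,0,0.5,0,0,0,0.4,0,0,0.6,0,0,0,0,0,0,0.6,0,0,0,0,0,0,0.8,0,0,0,0,-0.6,0.06,0.2,0,0,0,0,-0.6,0.06,0,0,0,0,0,-0.6,0.06,0,0,0,0,0,0,0,0,0,0,0,0,0,0,0,0,0,0,0]'|grep -E "pos|wrist"; python3 hand.py m7
python3 - <<'E'
from h import *
g=cv2.imread("pics/m7.png").max(2)
for r in(105,115,125,135): print(r,g[r,300:350])
E
```

```text
tool_pos: [0.58, -0.0168, 0.055]
wrist_force: [-2.5, -0.8, 7.2]
tool_pos: [0.507, -0.0088, 0.1623]
wrist_force: [0.9, -0.1, 0.4]
t 24.22 pos [ 0.507  -0.0088  0.1623] y-axis deg -89.4 z [ 0.001 -0.    -1.   ] w 0.0873 F [ 0.9 -0.1  0.4] q [ 0.12  0.29 -0.24  1.94  0.09  0.92 -1.72]
blob [ 307  160   36   59 1967]
166 307 342 [ 0.5409 -0.009   0.036 ] w 0.0375
176 307 342 [ 0.5304 -0.0091  0.036 ] w 0.0378
186 307 342 [ 0.5197 -0.0092  0.036 ] w 0.0382
196 307 342 [ 0.5088 -0.0093  0.036 ] w 0.0385
206 307 342 [ 0.4977 -0.0094  0.036 ] w 0.0389
216 308 340 [ 0.4863 -0.0089  0.036 ] w 0.036
front edge [ 0.5471 -0.0084  0.036 ]
105 [245 245 244 244 244 245 244 244 243 239 237 239 240 240 241 240 241 240
 237 208 155 189 225 230 230 226 210 180 199 235 240 240 240 241 240 241
 241 240 239 236 223 205 206 227 241 244 245 244 244 245]
115 [160 116 106 104 104 105 105 103 108 146 210 236 240 241 241 241 240 239
 234 200 150 192 230 233 231 230 225 202 197 227 237 239 240 240 238 236
 237 238 239 235 226 216 229 242 245 245 245 246 245 245]
125 [245 245 245 245 245 245 245 245 243 235 230 238 241 240 240 238 235 232
 228 197 153 190 229 232 230 220 177  93  49  53  56  56  57  56  56  56
  55  54  53  48  48  47  43  57 114 174 204 217 226 235]
135 [242 238 226 201 193 193 193 194 192 193 211 230 232 231 232 233 231 229
 226 199 160 190 228 232 230 229 227 208 197 213 214 201 186 164 140 118
 120 141 168 182 191 206 228 242 246 245 245 245 245 245]
```

The middle is set (dark lines 7–8 px apart at the blade edges only, same as left). Handle centre y ≈ -0.009. Regrasp and withdraw.

```bash
python3 -m creep '[0.05,0,-0.9,0,0,0,0,0,0,-0.9,0,0,0,0,0,0,-0.9,0,0,0,0,0,0,-0.9,0,0,0,0,0,0,-0.14,0,0,0,0,0,0,0,0,0,0,0,0,0,0,0,0,0,1,0,0,0,0,0,0,1,0,0,0,0,0,0,1,0,0,0,0,0,0,1,0,0,0,0,0,0,1,0,0,0,0,0,0,1,0,0,0,0,0,0,1,0,0,0,0,0,0,1]';python3 -m creep '[-0.1,-0.001,0,0,0,0,1,-0.2,-0.002,0,0,0,0,1,-0.2,-0.002,0,0,0,0,1,-0.5,-0.006,0,0,0,0,1,-0.6,-0.007,0,0,0,0,1,-0.7,-0.008,0,0,0,0,1,0,0,0.75,0,0,0,1,0,0,0.75,0,0,0,1,0,0,0.75,0,0,0,1,0,0,0.75,0,0,0,1,0,0,0,0,0,0,1]'; python3 blade.py r2 .155
```

```text
time_s: 25.43
tool_pos: [0.5096, -0.0085, 0.0127]
eef_rot: [-3.141, -0.017, -0.001]
wrist_force: [-0.2, -0.3, 5.2]
width: 0.0397
gripper_force: 30.0
time_s: 26.35
tool_pos: [0.4185, -0.01, 0.1364]
eef_rot: [3.141, 0.016, 0.009]
wrist_force: [1.0, 0.6, -1.8]
width: 0.0396
gripper_force: 29.9
t 26.35 pos [ 0.4185 -0.01    0.1364] y-axis deg -89.4 z [ 0.006 -0.001 -1.   ] w 0.0396 F [ 1.   0.6 -1.8] q [ 0.15  0.18 -0.27  2.16  0.07  0.8  -1.72]
110 316 331 tool xy mm [80.4  0.2] thick 7.9
130 317 331 tool xy mm [70.8  0.5] thick 7.5
150 317 331 tool xy mm [60.8  0.5] thick 7.7
170 317 331 tool xy mm [50.6  0.5] thick 7.8
190 318 331 tool xy mm [40.   0.7] thick 7.4
tip [ 0.5058 -0.0101  0.155 ] [ 87.4   1.  -18.1]
```

```bash
python3 -m creep '[-0.06,-0.84,0,0,0,-0.011,1,-0.06,-0.84,0,0,0,-0.011,1,-0.06,-0.84,0,0,0,-0.011,1,-0.06,-0.84,0,0,0,-0.011,1,-0.06,-0.84,0,0,0,-0.011,1,0,0,-0.75,0,0,0,1,0,0,-0.75,0,0,0,1,0,0,-0.75,0,0,0,1,0,0,0,0,0,0,1]'|grep pos; python3 blade.py r3 .069
python3 - <<'E'
from h import *
im=cv2.imread("pics/r3.png")
g=im[:230,318:332].min(2).mean(1).astype(int);print("tip profile",[(r,int(g[r])) for r in range(60,110,4)])
for r in(15,25,35): print(r,im[r,280:400].min(1)[::2])
E
```

```text
tool_pos: [0.3998, -0.1762, 0.0366]
t 27.15 pos [ 0.3998 -0.1762  0.0366] y-axis deg -91.1 z [-0.011  0.004 -1.   ] w 0.0403 F [-0.2  0.9 -1.5] q [ 0.41  0.39 -0.12  2.19  0.08  0.58 -1.37]
110 316 359 tool xy mm [79.4  6.5] thick 19.5
130 316 357 tool xy mm [70.9  6.1] thick 18.9
150 290 331 tool xy mm [62.  -5.7] thick 19.3
170 317 322 tool xy mm [52.7 -1.6] thick 2.8
190 318 331 tool xy mm [43.2  0.7] thick 6.7
tip [ 0.4859 -0.1789  0.069 ] [ 85.7   1.  -33.4]
tip profile [(60, 86), (64, 103), (68, 101), (72, 102), (76, 131), (80, 211), (84, 169), (88, 242), (92, 243), (96, 242), (100, 243), (104, 243), (108, 243)]
15 [ 26  26  29  27  24  95 232 238 237 237 238 237 237 236 237 181  74 171
 195 192 159 224 250 250 250 250 250 250 246 116 158 232 233 233 235 235
 232 231 230 229 228 227 240 254 254 254 254 254 254 254 254 254 254 254
 254 254 254 254 254 254]
25 [248  86  26  27  26  28  86 103 100  99  97  96  94  94  93  81  73 168
 199 196 162 226 250 250 250 250 250 250 247 118  60  59  58  60  60  58
  58  57  58  59  62  97 249 254 254 254 254 254 254 254 254 254 254 254
 254 254 254 254 254 254]
35 [253 251 249 249 249 249 249 242 107  61  58  58  58  57  58  57  67 152
 191 190 161 224 249 249 249 249 249 249 245 115  59  58  60  60  59  59
  57  59  58  78 174 223 253 254 254 254 254 254 254 254 254 254 254 254
 253 250 159 114 114 118]
```

```bash
python3 -m creep '[0,0,-0.35,0,0,0,1,0,0,-0.2,0,0,0,1,0,0,-0.08,0,0,0,1,0.2,-0.0035,0,0,0,0,1,0.2,-0.0035,0,0,0,0,1,0.2,-0.0035,0,0,0,0,1,0.2,-0.0035,0,0,0,0,1,0.2,-0.0035,0,0,0,0,1,0.2,-0.0035,0,0,0,0,1,0.2,-0.0035,0,0,0,0,1,0,0,0,0,0,0,1]'|grep -E "pos|wrist"; python3 -m creep '[0.1,-0.002,0,0,0,0,1,0.1,-0.002,0,0,0,0,1,0.1,-0.002,0,0,0,0,1,0.1,-0.002,0,0,0,0,1,0,0,0,0,0,0,1]'; python3 blade.py r4 .037|head -1
python3 - <<'E'
from h import *
im=cv2.imread("pics/r4.png");c=cam("wrist")
for r in(100,120,150,170): print(r,im[r,296:356].min(1)[::2])
g=im[:230,320:330].min(2).mean(1).astype(int);print([(r,int(g[r]),plane("wrist",(325,r),.036,c)[0].round(4)) for r in range(60,110,4)])
E
```

```text
tool_pos: [0.4637, -0.1787, 0.0174]
wrist_force: [0.5, 1.2, -1.8]
time_s: 28.53
tool_pos: [0.4785, -0.1791, 0.0173]
eef_rot: [3.141, -0.028, 0.001]
wrist_force: [0.5, -0.3, -1.9]
width: 0.0397
gripper_force: 29.9
t 28.53 pos [ 0.4785 -0.1791  0.0173] y-axis deg -91.0 z [ 0.001 -0.    -1.   ] w 0.0397 F [ 0.5 -0.3 -1.9] q [ 0.35  0.5  -0.11  2.04  0.09  0.6  -1.41]
100 [210 209 208 210 199 105  46  79 108 114 184 216 213 211 206 205 206 201
 120  86  61 169 203 202 203 205 203 200 200 201]
120 [208 209 207 206 207 132  39  66 103 107 146 188 186 183 179 177 179 174
 113  87  60 148 145  61  22  22  31  37  40  40]
150 [203 205 204 202 204 177  66  48 101 107 139 204 206 205 202 201 202 200
 129  91  62 153 130  35  27  29  35  36  36  36]
170 [200 201 199 198 200 184  86  48  89 110 128 198 204 179 137 111 109 108
 101  94  46  86 102 100 103 107 105 103 103 102]
[(60, 64, np.float64(0.5808)), (64, 59, np.float64(0.5791)), (68, 57, np.float64(0.5773)), (72, 79, np.float64(0.5755)), (76, 100, np.float64(0.5738)), (80, 181, np.float64(0.572)), (84, 130, np.float64(0.5702)), (88, 207, np.float64(0.5684)), (92, 208, np.float64(0.5665)), (96, 207, np.float64(0.5647)), (100, 207, np.float64(0.5629)), (104, 202, np.float64(0.561)), (108, 189, np.float64(0.5591))]
```

```bash
python3 -m creep '[0,0,-0.05,0,0,0,1,0,0,-0.05,0,0,0,1,0,0,0,0,0,0,1,0,0,0,0,0,0,0,0,0,0,0,0,0,0,0,0,0,0,0,0,0,0,0,0.7,0,0,0,0,0,0,0.9,0,0,0,0.3,0,0,0.9,0,0,0,0.5,0.53,-0.13,0,0,0,0,0.5,0.53,-0.13,0,0,0,0,0.5,0.53,-0.13,0,0,0,0,0.5,0,0,0,0,0,0,0.5,0,0,0,0,0,0,0.5]'|grep -E "pos|wrist|width";python3 snap.py r5
python3 - <<'E'
from h import *
im=cv2.imread("pics/r5.png");g=im.max(2)
for r in range(206,240,8): print(r,g[r,290:350:2])
c=cam("wrist");print(proj("wrist",[.547,-.1929,.08],c))
E
```

```text
tool_pos: [0.5415, -0.1947, 0.113]
wrist_force: [0.0, 0.6, -0.3]
width: 0.0438
t 29.75 pos [ 0.5415 -0.1947  0.113 ] y-axis deg -91.0 z [ 0.  0. -1.] w 0.0438 F [ 0.   0.6 -0.3] q [ 0.35  0.45 -0.12  1.83  0.07  0.87 -1.39]
[ 0.613 -0.197  0.275]
206 [181 101 100  98  85  55  93 112 104  99 101  83  22  10  11  10   5   7
  10   9  65 188 200 198 193 188 187 188 193 199]
214 [179  99 100  98  89  58  82 121 102 101  96  56  12  13  16  19  16  17
  13  11  20 137 192 192 191 193 194 192 193 188]
222 [232 151 123 105  93  68 101 131 135 136 130  60  14  13  12  12  11  13
  14  11  36 154 191 194 192 193 193 192 191 191]
230 [ 95 130 133 131 129  72  61  73 131 135 134 132  71  92 116 112 103 114
 123 127 106  93 100 115 119 120 128 138 141 141]
238 [ 48  65  67  68  62  64  64  69 128 134 133 136  82  71  69  70  69  65
  60  60  86 123 120  87  54  62 102 112 127 133]
[321.4146852  219.49125891]
```

```bash
python3 -m creep '[0.11,0.01,-0.5,0,0,0,0.5,0,0,-0.5,0,0,0,0.5,0,0,-0.43,0,0,0,0.5,0,0,0,0,0,0,0.5,0,0,0,0,0,0,1,0,0,0,0,0,0,1,0,0,0,0,0,0,1,0,0,0,0,0,0,1,0,0,0,0,0,0,1,0,0,0,0,0,0,1,0,0,0,0,0,0,1]'; python3 -m creep '[0,0.05,0,0,0,0,1,0,0.05,0,0,0,0,1,0,0.025,0,0,0,0,1,0,0,0,0,0,0,1]'|grep -E "pos|wrist"; python3 -m creep '[0,0.025,0,0,0,0,1,0,0,0,0,0,0,1]'|grep -E "pos|wrist"; python3 -m creep '[0,0.025,0,0,0,0,1,0,0,0,0,0,0,1]'|grep -E "pos|wrist"
```

```text
time_s: 30.72
tool_pos: [0.5461, -0.1936, 0.0571]
eef_rot: [-3.141, 0.028, -0.002]
wrist_force: [-0.9, 3.3, 7.1]
width: 0.0154
gripper_force: 30.0
tool_pos: [0.5461, -0.1912, 0.0571]
wrist_force: [-0.5, -4.0, 6.4]
tool_pos: [0.5462, -0.1903, 0.0571]
wrist_force: [-0.6, -4.1, 5.8]
tool_pos: [0.5462, -0.1894, 0.0571]
wrist_force: [0.3, -4.5, 5.9]
```

```bash
for i in 1; do python3 -m creep '[0,0.025,0,0,0,0,1,0,0,0,0,0,0,1]'|grep -E "pos|wrist"; python3 -m creep '[0,0.0125,0,0,0,0,1,0,0,0,0,0,0,1]'|grep -E "pos|wrist"; python3 -m creep '[0,0.0125,0,0,0,0,1,0,0,0,0,0,0,1]'|grep -E "pos|wrist"; python3 -m creep '[0,0.0125,0,0,0,0,1,0,0,0,0,0,0,1]'|grep -E "pos|wrist"; python3 -m creep '[0,0.0125,0,0,0,0,1,0,0,0,0,0,0,1]'|grep -E "pos|wrist"; done
python3 - <<'E'
from h import *
im=robot.grab_frame("wrist");cv2.imwrite("pics/r6.png",im);g=im.max(2)
l6=cv2.imread("pics/l6.png").max(2)
for r in(195,205,215): print(r,g[r,286:340]);
E
```

```text
tool_pos: [0.5462, -0.1886, 0.0571]
wrist_force: [-0.8, -4.6, 5.5]
tool_pos: [0.5461, -0.1882, 0.0571]
wrist_force: [-0.7, -5.7, 6.3]
tool_pos: [0.5462, -0.1877, 0.0571]
wrist_force: [-0.6, -4.7, 5.9]
tool_pos: [0.5462, -0.1873, 0.0571]
wrist_force: [-1.0, -5.1, 5.2]
tool_pos: [0.5462, -0.1873, 0.0571]
wrist_force: [-0.4, -7.2, 5.4]
195 [236 233 218 163  97  65  62  62  64  62  62  62  62  60  62  61  59  57
  58  61  61  62  62  62  60  55  46  43  45  50  46  40  38  37  35  37
  35  34  37  35  37  38  37  45  51  51  53  63  78  84  86  84  85  85]
205 [ 64  90  97  98  99  99 100 100 101 100 101 100 102 101  94  82  82  98
 103 103 102 100 101  98 100 101  99  87  69  74  90  96  98  98  98  98
  99 100  98  99  97  98 100 103 102 101 102 112 134 149 154 153 153 153]
215 [ 54  78  97  98  99  98  99 102 101 102 101 101 100 100  96  78  63  78
  97 102 103 100  99  98  99  99 100  97  81  63  72  90  96  97  98  98
  99  99  98  98  97  98 100 101 101 100 100 105 127 149 155 154 154 155]
```

```bash
python3 -m creep '[0,0.0125,0,0,0,0,1,0,0,0,0,0,0,1]'|grep -E "pos|wrist"; python3 -m creep '[0,0.0125,0,0,0,0,1,0,0,0,0,0,0,1]'|grep -E "pos|wrist"; python3 -m creep '[0,-0.04,0,0,0,0,1,0,-0.035,0,0,0,0,1,0,0,0,0,0,0,1]'|grep -E "pos|wrist"; python3 -m creep '[0,0,0,0,0,0,0.5,0,0,0,0,0,0,0.5,0,0,0,0,0,0,0.5,0,0,0.5,0,0,0,0.4,0,0,0.6,0,0,0,0,0,0,0.6,0,0,0,0,0,0,0.8,0,0,0,0,-0.54,0.06,0.2,0,0,0,0,-0.54,0.06,0,0,0,0,0,-0.54,0.06,0,0,0,0,0,0,0,0,0,0,0,0,0,0,0,0,0,0,0]'|grep -E "pos|wrist"; python3 hand.py r7
python3 - <<'E'
from h import *
g=cv2.imread("pics/r7.png").max(2)
for r in(105,115,125,135): print(r,g[r,300:350])
E
```

```text
tool_pos: [0.5462, -0.1869, 0.0571]
wrist_force: [0.3, -7.4, 5.1]
tool_pos: [0.5462, -0.1865, 0.0571]
wrist_force: [-0.2, -7.6, 5.2]
tool_pos: [0.5462, -0.1866, 0.057]
wrist_force: [-0.7, -0.1, 7.6]
tool_pos: [0.48, -0.1792, 0.1642]
wrist_force: [-0.0, 0.3, 0.9]
t 33.85 pos [ 0.48   -0.1792  0.1642] y-axis deg -91.1 z [ 0. -0. -1.] w 0.087 F [-0.   0.3  0.9] q [ 0.37  0.29 -0.13  1.93  0.05  0.93 -1.37]
blob [ 305  165   37   58 1898]
171 305 340 [ 0.5085 -0.1781  0.036 ] w 0.0379
181 305 340 [ 0.4978 -0.1778  0.036 ] w 0.0382
191 305 340 [ 0.487  -0.1776  0.036 ] w 0.0386
201 306 341 [ 0.4759 -0.1785  0.036 ] w 0.039
211 307 341 [ 0.4646 -0.1788  0.036 ] w 0.0382
221 308 340 [ 0.453  -0.1785  0.036 ] w 0.0364
front edge [ 0.5148 -0.1782  0.036 ]
105 [244 244 244 244 244 244 245 244 244 244 244 244 244 244 244 244 244 243
 244 244 244 242 232 184 109  86  91  92  93  95  94  92  92  92  91  92
  86  79  74  73  74  72  70  71  73  71  73  72  71  70]
115 [245 245 245 245 243 235 229 238 240 241 241 241 241 241 238 218 180 209
 236 241 241 240 236 225 202 209 233 240 241 241 240 241 240 241 241 240
 237 226 214 228 242 245 245 245 245 245 245 245 245 245]
125 [222 223 222 223 221 212 220 236 241 241 241 241 239 236 230 204 160 186
 229 234 232 230 231 229 210 195 215 215 197 173 160 140 126 143 159 167
 169 179 194 210 221 224 226 232 241 245 245 245 245 245]
135 [245 245 245 245 245 244 236 232 232 232 232 233 232 231 230 221 178 136
 185 228 231 230 224 185 102  53  52  53  54  55  55  56  56  55  53  51
  48  48  46  44  74 143 190 207 228 240 244 245 245 242]
```

The fence stopped on the blade and slots look alike (~8 mm). Regrasp, withdraw, and carry to above the mat.

```bash
python3 -m creep '[-0.07,0.04,-0.9,0,0,0,0,0,0,-0.9,0,0,0,0,0,0,-0.9,0,0,0,0,0,0,-0.9,0,0,0,0,0,0,-0.18,0,0,0,0,0,0,0,0,0,0,0,0,0,0,0,0,0,1,0,0,0,0,0,0,1,0,0,0,0,0,0,1,0,0,0,0,0,0,1,0,0,0,0,0,0,1,0,0,0,0,0,0,1,0,0,0,0,0,0,1,0,0,0,0,0,0,1]';python3 -m creep '[-0.1,0.001,0,0,0,0,1,-0.2,0.003,0,0,0,0,1,-0.2,0.003,0,0,0,0,1,-0.5,0.008,0,0,0,0,1,-0.6,0.01,0,0,0,0,1,-0.4,0.006,0,0,0,0,1,0,0,0.75,0,0,0,1,0,0,0.75,0,0,0,1,0,0,0.75,0,0,0,1,0,0,0.75,0,0,0,1,0,0,0,0,0,0,1]'; python3 -m creep '[0.175,-0.81,0,0,0,0.053,1,0.175,-0.81,0,0,0,0.053,1,0.175,-0.81,0,0,0,0.053,1,0.175,-0.81,0,0,0,0.053,1,0.175,-0.81,0,0,0,0.053,1,0,0,0,0,0,0,1,0,0,0,0,0,0,1]'; python3 blade.py p1 .155
```

```text
time_s: 35.07
tool_pos: [0.478, -0.1773, 0.0131]
eef_rot: [-3.141, 0.028, -0.0]
wrist_force: [-0.7, 1.0, 4.0]
width: 0.0406
gripper_force: 29.8
time_s: 35.98
tool_pos: [0.3988, -0.1773, 0.1369]
eef_rot: [3.139, -0.03, 0.008]
wrist_force: [1.4, -0.1, -2.1]
width: 0.04
gripper_force: 29.6
time_s: 36.57
tool_pos: [0.4307, -0.3394, 0.1308]
eef_rot: [-3.135, -0.183, 0.005]
wrist_force: [-0.2, 2.3, -1.9]
width: 0.04
gripper_force: 29.6
t 36.57 pos [ 0.4307 -0.3394  0.1308] y-axis deg -83.3 z [-0.003  0.001 -1.   ] w 0.04 F [-0.2  2.3 -1.9] q [ 0.65  0.39 -0.09  1.88  0.04  0.88 -0.91]
110 312 327 tool xy mm [79.9 -1.5] thick 7.6
130 313 328 tool xy mm [70.7 -1.1] thick 7.7
150 314 328 tool xy mm [61.2 -0.9] thick 7.3
170 315 329 tool xy mm [51.3 -0.5] thick 7.5
190 316 322 tool xy mm [41.1 -2. ] thick 3.6
tip [ 0.5168 -0.3304  0.155 ] [ 86.5   1.1 -24.5]
```

```bash
python3 -m creep '[0.05,-0.02,-0.65,0,0,0,1,0,0,-0.65,0,0,0,1,0,0,-0.65,0,0,0,1,0,0,-0.65,0,0,0,1,0,0,-0.12,0,0,0,1,0,0,-0.05,0,0,0,1,0,0,0,0,0,0,1,0,0,0,0,0,0,1]'
```

```text
time_s: 37.28
tool_pos: [0.4356, -0.3391, 0.0233]
eef_rot: [3.135, 0.19, 0.002]
wrist_force: [1.3, 0.3, -1.9]
width: 0.0401
gripper_force: 29.6
```

```bash
python3 -m creep '[0,0,-0.08,0,0,0,1,0,0,-0.07,0,0,0,1,0,0,0,0,0,0,1]'; python3 -m creep '[0,0,0,0,0,0,0,0,0,0,0,0,0,0,0,0,0,0,0,0,0,0,0,0,0,0,0,0,0,0,0.6,0,0,0,0,0,0,0.9,0,0,0,0,0,0,0.9,0,0,0,0,0,0,0.9,0,0,0,0,0,0,0.2,0,0,0,0,0,0,0,0,0,0,0]' | grep -E "pos|width"; python3 snap.py p2; python3 -m creep '[0.2,0.84,0,0,0,-0.06,0,0.2,0.84,0,0,0,-0.06,0,0.2,0.84,0,0,0,-0.06,0,0.2,0.84,0,0,0,-0.06,0,0.2,0.84,0,0,0,-0.06,0,0,0,0,0,0,0,0,0,0,0,0,0,0,0]' |grep pos; python3 snap.py r9
python3 -m creep '[0.15,0.86,0,0,0,0,0,0.15,0.86,0,0,0,0,0,0.15,0.86,0,0,0,0,0,0.15,0.86,0,0,0,0,0,0.15,0.86,0,0,0,0,0,0,0,0,0,0,0,0,0,0,0,0,0,0,0]' >/dev/null; python3 snap.py m9
python3 -m creep '[0,0.93,0,0,0,0,0,0,0.93,0,0,0,0,0,0,0.93,0,0,0,0,0,0,0.93,0,0,0,0,0,0,0.93,0,0,0,0,0,0,0,0,0,0,0,0,0,0,0,0,0,0,0]' >/dev/null; python3 snap.py l9
python3 - <<'E'
import cv2,numpy as np
A=[cv2.imread(f"pics/{n}9.png") for n in "lmr"]
Z=[cv2.resize(a[70:160,270:370],(400,360),interpolation=cv2.INTER_CUBIC)[:, :] for a in A]
p=cv2.resize(cv2.imread("pics/p2.png")[40:240,220:440],(400,360))
o=np.vstack([np.hstack(Z[:2]),np.hstack([Z[2],p])]);cv2.imwrite("pics/chk.png",cv2.resize(o,(666,600),interpolation=cv2.INTER_AREA))
E
```

```text
time_s: 37.53
tool_pos: [0.4356, -0.3397, 0.017]
eef_rot: [3.134, 0.189, 0.003]
wrist_force: [-0.0, -0.1, 2.0]
width: 0.0401
gripper_force: 29.8
tool_pos: [0.4365, -0.3402, 0.1591]
width: 0.0876
t 38.37 pos [ 0.4365 -0.3402  0.1591] y-axis deg -83.1 z [ 0.005 -0.003 -1.   ] w 0.0876 F [ 0.3  0.1 -0.1] q [ 0.65  0.35 -0.09  1.85  0.04  0.94 -0.91]
[ 0.507 -0.332  0.321]
tool_pos: [0.4743, -0.1686, 0.1541]
t 39.0 pos [ 0.4743 -0.1686  0.1541] y-axis deg -91.8 z [-0.003  0.001 -1.   ] w 0.0874 F [-0.6 -1.6  0.4] q [ 0.36  0.29 -0.14  1.96  0.05  0.9  -1.41]
[ 0.546 -0.172  0.316]
t 39.63 pos [0.5046 0.0013 0.1549] y-axis deg -92.0 z [-0.002  0.    -1.   ] w 0.0877 F [ 0.2 -0.2 -1.2] q [ 0.09  0.3  -0.22  1.95  0.08  0.91 -1.78]
[ 0.576 -0.002  0.317]
t 40.27 pos [0.505  0.1866 0.1553] y-axis deg -92.0 z [-0.001 -0.001 -1.   ] w 0.0875 F [ 0.7 -1.  -0.2] q [-0.21  0.36 -0.29  1.87  0.13  0.94 -2.17]
[0.576 0.183 0.317]
```

View pics/chk.png

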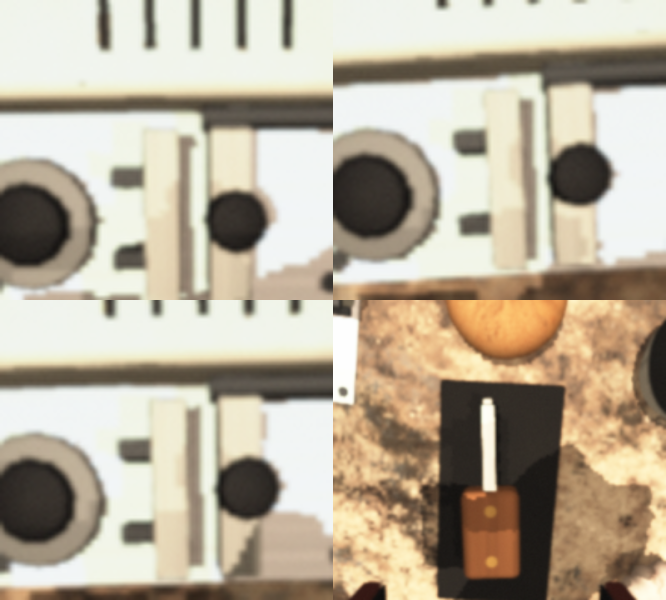

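All three gaps measure about 8–8.5 mm against the 12 mm fences (zoom 29/43, 29/46, 32/45 px), and the feeler stands upright on its mat. Now locate the keys: left (28,225), middle (370,195), right (35,500) in the zoom.

Run:
```python
from h import *;import pickle
for n,x,y in(("l",28,225),("m",37,195),("r",35,200)):
    c,tp=pickle.load(open(f"pics/{n}9.pkl","rb"));im=cv2.imread(f"pics/{n}9.png")
    u,v=270+x/3.33,70+y/3.33
    m=(im.max(2)<75).astype(np.uint8);w=np.zeros_like(m);cv2.circle(w,(int(u),int(v)),17,1,-1);m&=w
    q,l,S,ce=cv2.connectedComponentsWithStats(m);i=l[int(v),int(u)]
    for z in(.012,.024): print(n,ce[i].round(1),S[i],z,plane("wrist",ce[i],z,c).round(4), "diam",(S[i][2]*(c[1].T@-c[2]-[0,0,z])[2]/c[0]["mtx"][0,0]).round(4))
im=cv2.imread("pics/top0.png");g=im[235:260,175:205].min(2);m=(g>235).astype(np.uint8);ys,xs=np.nonzero(m);u=(175+xs.mean(),235+ys.mean());print(u,len(xs),plane("top",u,.026).round(4))
im=cv2.imread("pics/l2.png");print(im[235:255:5,40:130:6].min(2))
st()
```

```text
l [277.7 137.3] [266 126  25  24 468] 0.012 [0.5692 0.2342 0.012 ] diam 0.0275
l [277.7 137.3] [266 126  25  24 468] 0.024 [0.5695 0.2322 0.024 ] diam 0.0264
m [280.4 128.4] [269 117  24  24 464] 0.012 [0.5778 0.0453 0.012 ] diam 0.0264
m [280.4 128.4] [269 117  24  24 464] 0.024 [0.5778 0.0435 0.024 ] diam 0.0254
r [279.5 129.9] [268 118  24  25 471] 0.012 [ 0.5457 -0.1232  0.012 ] diam 0.0263
r [279.5 129.9] [268 118  24  25 471] 0.024 [ 0.5457 -0.1252  0.024 ] diam 0.0253
(np.float64(187.93650793650795), np.float64(247.76190476190476)) 63 [0.4343 0.3554 0.026 ]
[[147 154 235 236 237 237 234 103  75  70 133 134  38  37  48]
 [131 233 236 236 236 236 237 229  83  73  71 133 108  35  43]
 [142 235 236 236 237 237 237 237 193  79  72 133 132  37  34]
 [141 234 236 236 236 236 237 237 238  82  73 130 131  37  40]]
t 40.32 pos [0.5052 0.1847 0.1552] y-axis deg -92.2 z [-0.001 -0.002 -1.   ] w 0.0878 F [ 0.3 -0.9 -0.1] q [-0.21  0.35 -0.29  1.87  0.13  0.94 -2.17]
```

```bash
python3 -m creep '[0.53,0.4,-0.2,0,0,0,1,0.53,0.4,-0.2,0,0,0,1,0.53,0.4,-0.2,0,0,0,1,0,0,-0.7,0,0,0,1,0,0,-0.6,0,0,0,1,0,0,-0.5,0,0,0,1,0,0,0,0,0,0,1,0,0,0,0,0,0,1]'; for i in 1; do python3 -m creep '[0,0,-0.2,0,0,0,1,0,0,0,0,0,0,1]'|grep -E "pos|wrist"; python3 -m creep '[0,0,-0.2,0,0,0,1,0,0,0,0,0,0,1]'|grep -E "pos|wrist"; done
```

```text
time_s: 40.98
tool_pos: [0.5686, 0.2315, 0.059]
eef_rot: [3.139, -0.063, -0.003]
wrist_force: [-0.5, 0.7, 0.5]
width: 0.0375
gripper_force: 0.0
tool_pos: [0.5692, 0.2338, 0.0523]
wrist_force: [0.2, -0.7, -0.5]
tool_pos: [0.5684, 0.2346, 0.0436]
wrist_force: [0.0, -0.7, -0.2]
```

```bash
for i in 1; do python3 -m creep '[0,0,-0.2,0,0,0,1,0,0,0,0,0,0,1]'|grep -E "pos|wrist|width"; python3 -m creep '[0,0,-0.15,0,0,0,1,0,0,0,0,0,0,1]'|grep -E "pos|wrist"; python3 -m creep '[0,0,-0.1,0,0,0,1,0,0,0,0,0,0,1]'|grep -E "pos|wrist";  python3 -m creep '[0,0,-0.08,0,0,0,1,0,0,0,0,0,0,1]'|grep -E "pos|wrist"; python3 -m creep '[0,0,-0.05,0,0,0,1,0,0,0,0,0,0,1]'|grep -E "pos|wrist"; done
```

```text
tool_pos: [0.5679, 0.2347, 0.0349]
wrist_force: [-0.1, -0.1, -0.4]
width: 0.0007
tool_pos: [0.568, 0.2348, 0.0289]
wrist_force: [-0.5, 0.1, 0.6]
tool_pos: [0.5685, 0.235, 0.0255]
wrist_force: [-0.3, -0.2, 1.3]
tool_pos: [0.5686, 0.2351, 0.0226]
wrist_force: [-1.2, 0.6, 3.9]
tool_pos: [0.5686, 0.2351, 0.0208]
wrist_force: [-0.2, 0.1, 4.0]
```

```bash
for i in 1; do python3 -m creep '[0,0,-0.05,0,0,0,1,0,0,0,0,0,0,1]'|grep -E "pos|wrist"; python3 -m creep '[0,0,-0.05,0,0,0,1,0,0,0,0,0,0,1]'|grep -E "pos|wrist";python3 -m creep '[0,0,-0.05,0,0,0,1,0,0,0,0,0,0,1]'|grep -E "pos|wrist"; done
```

```text
tool_pos: [0.5687, 0.2351, 0.0202]
wrist_force: [-3.7, -2.0, 14.8]
tool_pos: [0.5688, 0.2351, 0.0199]
wrist_force: [-8.8, -3.5, 28.3]
tool_pos: [0.5689, 0.2352, 0.0195]
wrist_force: [-13.4, -6.1, 42.7]
```

Left key bottomed (fully pressed). Next the middle key.

```bash
python3 -m creep '[0,0,0.8,0,0,0,1,0,0,0.9,0,0,0,1,0,0,0.8,0,0,0,1,0.045,-0.955,0,0,0,0,1,0.045,-0.955,0,0,0,0,1,0.045,-0.955,0,0,0,0,1,0.045,-0.955,0,0,0,0,1,0.045,-0.955,0,0,0,0,1,0,0,-0.7,0,0,0,1,0,0,-0.7,0,0,0,1,0,0,-0.5,0,0,0,1,0,0,0,0,0,0,1]'; python3 -m creep '[0,0,-0.1,0,0,0,1,0,0,0,0,0,0,1]'|grep -E "pos|wrist"
```

```text
time_s: 43.65
tool_pos: [0.5744, 0.043, 0.0348]
eef_rot: [3.14, -0.058, -0.011]
wrist_force: [-0.3, -0.2, 0.4]
width: 0.0007
gripper_force: 0.0
tool_pos: [0.5777, 0.0442, 0.0351]
wrist_force: [0.0, -0.3, -0.0]
```

```bash
for i in 1; do python3 -m creep '[0,0,-0.2,0,0,0,1,0,0,0,0,0,0,1]'|grep -E "pos|wrist"; python3 -m creep '[0,0,-0.1,0,0,0,1,0,0,0,0,0,0,1]'|grep -E "pos|wrist"; python3 -m creep '[0,0,-0.05,0,0,0,1,0,0,0,0,0,0,1]'|grep -E "pos|wrist"; done
```

```text
tool_pos: [0.5777, 0.0441, 0.0268]
wrist_force: [0.3, -0.6, 0.2]
tool_pos: [0.5779, 0.0441, 0.023]
wrist_force: [-0.4, 0.2, 2.8]
tool_pos: [0.5779, 0.0441, 0.0211]
wrist_force: [-0.5, -0.4, 3.2]
```

```bash
for i in 1; do python3 -m creep '[0,0,-0.04,0,0,0,1,0,0,0,0,0,0,1]'|grep -E "pos|wrist"; python3 -m creep '[0,0,-0.03,0,0,0,1,0,0,0,0,0,0,1]'|grep -E "pos|wrist"; done; python3 -m creep '[0,0,0.8,0,0,0,1,0,0,0.9,0,0,0,1,0,0,0.8,0,0,0,1,-0.16,-0.84,0,0,0,0,1,-0.16,-0.84,0,0,0,0,1,-0.16,-0.84,0,0,0,0,1,-0.16,-0.84,0,0,0,0,1,-0.16,-0.84,0,0,0,0,1,0,0,-0.7,0,0,0,1,0,0,-0.7,0,0,0,1,0,0,-0.5,0,0,0,1,0,0,0,0,0,0,1,0,0,0,0,0,0,1]'
```

```text
tool_pos: [0.578, 0.0441, 0.0203]
wrist_force: [-2.3, -0.3, 10.8]
tool_pos: [0.5781, 0.0441, 0.0201]
wrist_force: [-5.0, 0.1, 20.6]
time_s: 45.73
tool_pos: [0.5446, -0.1239, 0.0412]
eef_rot: [-3.141, 0.057, 0.004]
wrist_force: [0.4, -0.1, -0.1]
width: 0.0004
gripper_force: 0.0
```

Middle pressed. Now the right key.

```bash
for i in 1; do python3 -m creep '[0,0,-0.35,0,0,0,1,0,0,0,0,0,0,1]'|grep -E "pos|wrist"; python3 -m creep '[0,0,-0.1,0,0,0,1,0,0,0,0,0,0,1]'|grep -E "pos|wrist"; python3 -m creep '[0,0,-0.05,0,0,0,1,0,0,0,0,0,0,1]'|grep -E "pos|wrist"; done
```

```text
tool_pos: [0.5455, -0.1239, 0.028]
wrist_force: [-0.4, -0.6, 0.1]
tool_pos: [0.5462, -0.124, 0.0249]
wrist_force: [-0.0, 0.6, 1.5]
tool_pos: [0.5463, -0.1241, 0.0228]
wrist_force: [0.7, 0.6, 2.9]
```

```bash
for i in 1; do python3 -m creep '[0,0,-0.06,0,0,0,1,0,0,0,0,0,0,1]'|grep -E "pos|wrist"; python3 -m creep '[0,0,-0.04,0,0,0,1,0,0,0,0,0,0,1]'|grep -E "pos|wrist"; python3 -m creep '[0,0,-0.02,0,0,0,1,0,0,0,0,0,0,1]'|grep -E "pos|wrist"; done
```

```text
tool_pos: [0.5463, -0.1241, 0.0204]
wrist_force: [-0.3, 1.2, 8.4]
tool_pos: [0.5464, -0.1241, 0.02]
wrist_force: [-4.4, 0.2, 20.9]
tool_pos: [0.5464, -0.1241, 0.0199]
wrist_force: [-6.7, 1.6, 26.8]
```

```bash
python3 -m creep '[0,0,0.8,0,0,0,1,0,0,0.9,0,0,0,1,0,0,0.9,0,0,0,1,0,0,0.9,0,0,0,1,-0.215,0.92,0,0,0,0.23,1,-0.215,0.92,0,0,0,0.23,1,-0.215,0.92,0,0,0,0.23,1,-0.215,0.92,0,0,0,0.23,1,-0.215,0.92,0,0,0,0.23,1,-0.215,0.92,0,0,0,0.23,1,-0.215,0.92,0,0,0,0.23,1,-0.215,0.92,0,0,0,0.23,1,-0.215,0.92,0,0,0,0.23,1,-0.215,0.92,0,0,0,0.23,1,-0.215,0.92,0,0,0,0.23,1,-0.215,0.92,0,0,0,0.23,1,0,0,0,0,0,0,1,0,0,0,0,0,0,1]'; python3 snap.py s1
python3 - <<'E'
from h import *
im=cv2.imread("pics/s1.png")
cv2.imwrite("pics/s1z.png",im)
c=cam("wrist");print(proj("wrist",[.434,.355,.028],c))
E
```

```text
time_s: 48.23
tool_pos: [0.4409, 0.3196, 0.1569]
eef_rot: [-2.389, -2.038, 0.0]
wrist_force: [0.6, -1.1, -1.0]
width: 0.0003
gripper_force: 0.0
t 48.23 pos [0.4409 0.3196 0.1569] y-axis deg -9.1 z [-0.001  0.001 -1.   ] w 0.0003 F [ 0.6 -1.1 -1. ] q [-0.19  0.43 -0.68  1.83  0.32  0.99 -1.16]
[0.453 0.388 0.319]
[310.73184725 161.90831853]
```

View pics/s1z.png

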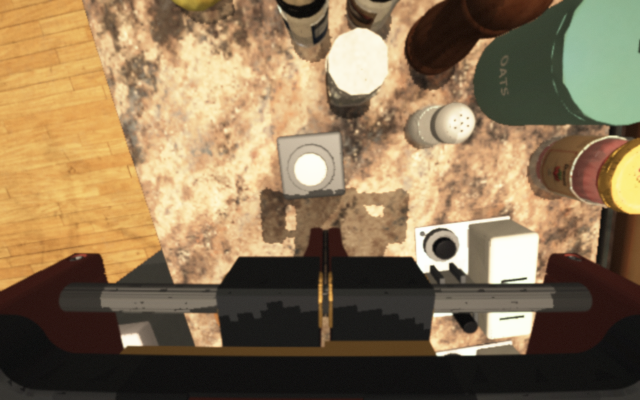

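The white start key is at (310,170); the jar at (357,75) lies well beyond the narrow side of the gripper, and the left slicer (470,260) is clear.

Run:
```python
from h import *;import pickle
c,tp=pickle.load(open("pics/s1.pkl","rb"));im=cv2.imread("pics/s1.png");m=(im[140:200,280:345].min(2)>190).astype(np.uint8);q,l,S,ce=cv2.connectedComponentsWithStats(m);i=1+np.argmax(S[1:,4]);u=ce[i]+[280,140]
for z in(.02,.03): P=plane("wrist",u,z,c);print(u,S[i],P.round(4),(P-tp).round(4))
```

```text
[309.84375 169.18125] [ 14  14  33  32 800] [0.43   0.3488 0.02  ] [-0.0109  0.0292 -0.1369]
[309.84375 169.18125] [ 14  14  33  32 800] [0.4308 0.3501 0.03  ] [-0.0101  0.0305 -0.1269]
```

```bash
python3 -m creep '[-0.11,0.39,0,0,0,0,1,-0.11,0.39,0,0,0,0,1,0,0,-0.7,0,0,0,1,0,0,-0.7,0,0,0,1,0,0,-0.7,0,0,0,1,0,0,-0.6,0,0,0,1,0,0,0,0,0,0,1,0,0,0,0,0,0,1]'; for i in 1; do python3 -m creep '[0,0,-0.15,0,0,0,1,0,0,0,0,0,0,1]'|grep -E "pos|wrist"; python3 -m creep '[0,0,-0.15,0,0,0,1,0,0,0,0,0,0,1]'|grep -E "pos|wrist"; done
```

```text
time_s: 48.95
tool_pos: [0.4337, 0.3467, 0.0485]
eef_rot: [2.396, 2.031, -0.005]
wrist_force: [-0.3, 1.1, -0.7]
width: 0.0004
gripper_force: 0.0
tool_pos: [0.4344, 0.3485, 0.044]
wrist_force: [-0.4, -0.5, -0.8]
tool_pos: [0.4345, 0.349, 0.0377]
wrist_force: [1.1, 0.1, 3.4]
```

```bash
for i in 1; do python3 -m creep '[0,0,-0.05,0,0,0,1,0,0,0,0,0,0,1]'|grep -E "pos|wrist"; python3 -m creep '[0,0,-0.05,0,0,0,1,0,0,0,0,0,0,1]'|grep -E "pos|wrist"; python3 -m creep '[0,0,-0.04,0,0,0,1,0,0,0,0,0,0,1]'|grep -E "pos|wrist"; done
```

```text
tool_pos: [0.4345, 0.3491, 0.0364]
wrist_force: [1.5, -1.5, 8.4]
tool_pos: [0.4346, 0.3491, 0.0359]
wrist_force: [-1.8, -6.2, 25.3]
tool_pos: [0.4347, 0.3492, 0.0356]
wrist_force: [-6.1, -9.1, 38.6]
```

```bash
python3 -m creep '[0,0,0.5,0,0,0,1,0,0,0.9,0,0,0,1,0,0,0.9,0,0,0,1,0,0,0.9,0,0,0,1,0,0,0,0,0,0,1,0,0,0,0,0,0,1]'
python3 - <<'E'
from h import *
im=robot.grab_frame("top");cv2.imwrite("pics/top_end.png",im)
hsv=cv2.cvtColor(im,cv2.COLOR_BGR2HSV)
m=cv2.inRange(hsv,(5,150,120),(18,255,255));m[:, :360]=0;m[:178]=0;m[225:]=0;m[:,395:]=0
ys,xs=np.nonzero(m);print(len(xs),xs.mean(),ys.mean(),plane("top",(xs.mean(),ys.mean()),.035))
d=cv2.absdiff(im,cv2.imread("pics/top0.png")).max(2);print("diff onion/mug/tin",d[155:178,350:415].mean(),d[138:158,345:366].mean())
E
```

```text
time_s: 50.28
tool_pos: [0.4343, 0.3496, 0.1618]
eef_rot: [2.394, 2.034, 0.007]
wrist_force: [-0.8, -0.7, -0.7]
width: 0.0003
gripper_force: 0.0
181 376.6353591160221 205.4364640883978 [ 0.43459789 -0.33943678  0.035     ]
diff onion/mug/tin 3.1939799331103678 3.4214285714285713
```

```bash
python3 -c "
from cell import robot
print(robot.sign_off())"
```

```text
the job is handed in; nothing more can be done
None
```

I set all three slots to the blade (camera estimate about 8–8.5 mm), pressed the left, middle, right and start keys in that order, put the feeler back upright on its mat, and handed the job in; the verdict was not shown.

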